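# Load the pulse bath and hold the tweezer electrode at its marked gap

### The job

Stand the two specimen capsules upright in the two bores of the black bath chamber, one in each, pushed fully home. Then take the sprung tweezer electrode off its stand, bring its two discs down on either side of the capsule at the drain-spout end, level with that capsule's mesh windows, and squeeze until the pointer meets the long mark on the scale (24 mm between the discs), touching neither the capsules nor the bath with it. Finish while still holding it there steady in the gripper, for the pulse; leave everything else on the bench where it stands.

Things in the scene. Friction and masses are not known exactly. Their poses are not given: they have to be found in the camera images.
- capsule_1_mid (a point): specimen capsule 1 of two alike: an upright white plastic cylinder 50 mm tall, its body 14 mm across with dark mesh windows (from 22 to 34 mm above the foot) and on top a ribbed screw cap 18 mm across and 12 mm high; 16 g; flat foot with a 1 mm chamfer; stands loose on the bench near the middle. This point is on its axis, half-way up (25 mm above the foot); z is up its axis.
- capsule_1_foot (a point): capsule 1: centre of its foot
- capsule_1: capsule 1 itself: origin at the centre of its foot
- capsule_2_mid (a point): specimen capsule 2 of two alike: an upright white plastic cylinder 50 mm tall, its body 14 mm across with dark mesh windows (from 22 to 34 mm above the foot) and on top a ribbed screw cap 18 mm across and 12 mm high; 16 g; flat foot with a 1 mm chamfer; stands loose on the bench near the middle. This point is on its axis, half-way up (25 mm above the foot); z is up its axis.
- capsule_2_foot (a point): capsule 2: centre of its foot
- capsule_2: capsule 2 itself: origin at the centre of its foot
- chamber: bath chamber: fixed black plastic block, 80 mm along x, 130 mm along y; origin at the centre of its underside, z up. Flat bath floor 28 mm above the bench; rim 4 mm thick all round, its top at 36 mm. Two bores on its centre line, 25 mm to +y and to -y of the middle. A steel drain spout sticks 26 mm out of its +y end.
- bore_drain (a point): the bore nearer the drain spout: point on its axis at bath-floor height. Bore 15.5 mm across, 18 mm deep. A capsule fully home stands 32 mm above the bath floor, its mesh windows 4 to 16 mm above that floor.
- bore_plain (a point): the other bore, alike: point on its axis at bath-floor height
- stand: tweezer stand: fixed aluminium plate 170 x 84 x 10 mm with two cross plates, on which the tweezers lie level and loose, 58 mm above the bench; these stand 72 mm behind and 41 mm ahead of the grip point, with free room for fingers between them. Origin on its underside, below the grip point; +x runs towards the discs. The tweezers lift straight up and out.
- tweezers: sprung tweezer electrode, 65 g, 175 mm long: its left blade with heel and scale. Origin at the heel on the hinge, at the blades' mid-height; x along the open pair's centre line to the discs, y to the left blade, z up. Squeezed evenly, this frame turns by half the joint's value clockwise from above. Scale: white strip over both blades at x 119 to 131 mm, ticks per 4 mm of gap, the one long mark at 24 mm.
- tweezer_grip (a point): where to grip, across y: midway between the ribbed grey grip pads of the open tweezers, at mid-height, 85 mm from the heel, near the centre of mass. Pads 44 mm long (along x), 16 mm high; blades 10 mm high. Width over the pads here: 45 mm open, 36 mm at the mark, where they are parallel. Axes as the tweezers.
- disc_left (a point): centre of the left disc's inner face: the disc, 12 mm across and 2 mm thick, sits at the foot of a straight leg, 65 mm ahead of the grip point and 40 mm below the blades' mid-height (lowest point 46 mm below). The gap is the distance between the two disc centres.
- disc_right (a point): centre of the right disc's inner face, likewise, on the moving right blade, which also carries the dark pointer beside the scale
- blade (a joint): how far the tweezers are squeezed, rad between the blades: 0 = open (discs 40 mm apart), 0.107 = at the long mark (24 mm), at most 0.22; the gap closes 1.5 mm per 0.01. It springs open when let go: the mark takes about 7 to 8 N at the grip pads, less squeeze in proportion.
- petri: a closed clear Petri dish, 93 mm across and 15 mm high, lying near the robot (leave it alone); origin at its underside
- beaker: a glass beaker, 66 mm across and 75 mm high (leave it alone); origin at its underside
- marker: a grey marker pen, 140 mm long and 13 mm thick, lying down near the robot (leave it alone); origin at its underside
- tube_rack: a white tube rack with small capped tubes in it, 60 x 130 mm and 54 mm high (leave it alone); origin at its underside
- wash_bottle: a white wash bottle, 62 mm across and 146 mm high with a bent spout up to 190 mm (leave it alone); origin at its underside
- screwdriver: a screwdriver, 170 mm long, lying down towards the right side (leave it alone); origin at its underside
- tip_box: a grey box of pipette tips with a clear cover, 85 x 122 mm and 64 mm high, towards the left side (leave it alone); origin at its underside
Things that resemble listed ones, but are neither listed nor needed, are in the scene too. Of the things that look like the chamber, the smallest one is meant.

How it is judged (in metres and radians):
On the way, in this order (a step that is already met when the one before it is completed fails the run):
1. both capsules stand fully home in the two bores, one in each, and are let go ((((horizontal distance between capsule_1_foot and bore_drain below 0.004 m and z of capsule_1_foot in the frame of chamber below 0.0135 m and angle between capsule_1_foot's own z axis and vertical below 0.1 rad) and (horizontal distance between capsule_2_foot and bore_plain below 0.004 m and z of capsule_2_foot in the frame of chamber below 0.0135 m and angle between capsule_2_foot's own z axis and vertical below 0.1 rad)) or ((horizontal distance between capsule_2_foot and bore_drain below 0.004 m and z of capsule_2_foot in the frame of chamber below 0.0135 m and angle between capsule_2_foot's own z axis and vertical below 0.1 rad) and (horizontal distance between capsule_1_foot and bore_plain below 0.004 m and z of capsule_1_foot in the frame of chamber below 0.0135 m and angle between capsule_1_foot's own z axis and vertical below 0.1 rad))) and contact force between the fingers and capsule_1 below 0.05 N and contact force between the fingers and capsule_2 below 0.05 N), for 0.2 s.
2. the tweezers are lifted off the stand in the gripper (contact force between the fingers and tweezers above 0.3 N and contact force between tweezers and stand below 0.02 N and height (world z) of tweezer_grip above 0.075 m), for 0.2 s.
3. the discs are held steady at the marked gap on either side of the capsule at the drain end, touching nothing (contact force between the fingers and tweezers above 0.5 N and contact force between tweezers and stand below 0.02 N and contact force between tweezers and chamber below 0.02 N and contact force between tweezers and capsule_1 below 0.02 N and contact force between tweezers and capsule_2 below 0.02 N and distance between disc_left and disc_right between 0.021 and 0.027 m and horizontal distance between each of disc_left, disc_right and bore_drain below 0.017 m and z of disc_left in the frame of chamber between 0.034 and 0.046 m and z of disc_right in the frame of chamber between 0.034 and 0.046 m and velocity of joint blade between -0.06 and 0.06 rad/s and linear speed of tweezers below 0.015 m/s and angle between tweezers's own z axis and vertical below 0.2 rad), for 0.5 s.
At the end, for the whole second after the job is handed in: One let-go capsule upright and fully home (3.5 mm) in each bore; tweezers still, level (0.2 rad), held only by the gripper, touching nothing else; disc gap 24 +-3 mm; both disc centres within 17 mm of the drain-end bore's axis and 6 to 18 mm above the bath floor, through the last second (all of step 1 and all of step 3); the arm keeps its last pose, push and grip.
It fails at once if the tweezers press on a capsule (more than 1 N) (contact force between tweezers and capsule_1 above 1 N or contact force between tweezers and capsule_2 above 1 N).
It fails at once if a bystander is pushed more than 30 mm (distance of any of petri, beaker, marker, tube_rack, wash_bottle, screwdriver, tip_box from where it was at the start of the episode above 0.03 m).
It also fails if it takes over 72 s, if anything falls off the work surface, if the arm or the gripper's body presses on something with over 40 N, if the wrist force passes 120 N, or if a joint passes its speed limit or range.

### The arm

A 6-joint arm with a two-finger parallel gripper is mounted at the origin on the work surface. World frame = base frame: x ahead of the robot, y to its left, z up, the work surface at z = 0. Lengths are in m, angles in degrees, forces in N, time in s.
With the tool pointing down it reaches from about 0.275 to 0.875 m from the base axis. Payload 12.5 kg.
Tool frame: the origin (TCP) lies at the very end of the fingers, on their centre line; the grasp point (between the pads) lies robot.grip_point_offset behind it (robot.grip_point_offset is the distance from the TCP to the grasp point, in m); z points along the fingers, x is the direction in which the jaws open and shut, and the axes are right-handed (so a half turn about z gives the same grasp; the last joint's range is limited). The gripper opens to 85 mm and grips with 20 to 120 N. Pads are 22 mm wide; open, the fingers measure 114 mm over their backs; the gripper's body (76 mm by 85 mm) begins 54 mm behind the grasp point. The pads swing forward as they close: fully open they stand 13 mm farther back than shut.
Start: joints at [60.814, 20.094, 94.641, -0, 65.266, -4.847], TCP at [0.227, 0.501, 0.231] pointing down, gripper open.
Joint ranges: [-157.81, 157.81], [-45, 120.19], [0.68, 151.7], [-89.99, 269.99], [4.06, 180], [-164.3, 164.3]. Speed limits (degrees/s): [127.2, 127.2, 159.86, 180, 180, 180].

### API

Orientations are given as a 3x3 rotation matrix whose columns are the frame's x, y, z axes.
In Python, from station import robot gives the robot as it stands.
- The arm moves only by the shell command python3 -m crank 'ROWS' [FORCE]. ROWS is JSON, a list of rows, each an object with "grip": the opening, from 0 (shut) to 1 (fully open); "offset": the shift along the tool's x, y, z in m, a list of three; "yaw": the turn about the tool's z in degrees. A call has exactly 10 rows; each row is the pose to reach, as a shift and turn from the pose measured when the call began, along the tool's axes at that moment; what a row does not reach only later rows make up. A row lasts 1/10 s, in which the tool goes at most 50 mm and 8.59 degrees, less where a joint would pass 70% of its speed; a pose out of reach is approached as far as the arm can. A call with a gripper value outside its range is refused whole. The fingers move at their own pace and stop on an object; FORCE is the grip in N (left out, the last holds). Time passes only in rows, so rows that repeat a pose let the fingers close, or fill a call up. It gives the time, the measured TCP pose, the force and the opening at its end, in the units of the state.
- robot.state(): the state, without advancing time (a new reading comes with each control period).
- robot.read_camera(name): name is "scene" or "top" or "wrist"; returns the picture (420x560x3 uint8, blue, green, red); there is no depth.
- robot.camera_model(name): a dict with "intrinsics" (3x3 intrinsics, pixels), "cam_to_world" (4x4, takes a point from camera to world coordinates). Camera axes: x right, y down, z forward; pixel columns grow to the right and rows downward; lengths in m; the calibration is good to about 2 mm. The wrist camera is an equidistant fisheye: a pixel r from the principal point sees the ray r / f radians off the axis. A picture is of the moment at which its call begins: read the wrist's pose just before it. camera_model takes no time and is no camera call; for the wrist camera it gives the pose at the moment of the call.
- robot.sign_off(): hands the job in, once; it reports no verdict.
The state is a dict: "clock": time; "q": joint angles; "joint_vel": joint speeds; "tau": joint torques, N m; "tool_pos": TCP position; "eef_rot": TCP orientation; "force": force on the tool from outside, world axes, zero at the start; "wrist_torque": the same for the moment, N m; "gripper_width": finger opening in m.
Only numpy, scipy, OpenCV 4.12 (cv2) and the standard library are available. Lean on these libraries where they do the work, as an engineer would, in place of code of your own. Each camera call takes 0.05 s, during which the arm holds its last target.

## Working session

There is one attempt and no reset: what is moved stays moved. The work goes in short steps, Python scripts to look and compute and a shell command to move; the robot and the scene stay as the last step left them, time stands still between calls to the robot, and variables do not carry over. Pictures are saved under pics/ and viewed, and the job is handed in when it is done.

```bash
ls; mkdir -p pics; python3 - <<'E'
from station import robot
import cv2,numpy as np
s=robot.state(); print(s['clock'],s['tool_pos'],np.round(s['eef_rot'],3).tolist(),s['gripper_width'],robot.grip_point_offset)
for n in ['scene','top','wrist']:
    m=robot.camera_model(n); print(n,np.round(m['intrinsics'],1).tolist(),np.round(m['cam_to_world'],4).tolist())
    im=robot.read_camera(n); cv2.imwrite(f'pics/{n}0.png',im)
E
```

```text
pics
0.0 [0.22651312 0.50081175 0.23074882] [[0.412, 0.911, -0.001], [0.911, -0.412, -0.001], [-0.001, -0.0, -1.0]] 0.08508597457988937 0.0187
scene [[385.0, 0.0, 285.5], [0.0, 385.0, 213.4], [0.0, 0.0, 1.0]] [[-0.3461, 0.7584, -0.5523, 1.2423], [0.9382, 0.2834, -0.1987, 0.1666], [0.0058, -0.587, -0.8096, 1.1129], [0.0, 0.0, 0.0, 1.0]]
top [[465.5, 0.0, 280.9], [0.0, 465.5, 221.0], [0.0, 0.0, 1.0]] [[0.0174, -0.9915, 0.1291, 0.3452], [-0.9998, -0.0181, -0.0044, -0.0552], [0.0067, -0.129, -0.9916, 1.4381], [0.0, 0.0, 0.0, 1.0]]
wrist [[325.2, 0.0, 274.0], [0.0, 325.2, 214.1], [0.0, 0.0, 1.0]] [[0.4117, 0.8621, 0.2956, 0.1506], [0.9113, -0.3893, -0.1338, 0.5352], [-0.0002, 0.3244, -0.9459, 0.3735], [0.0, 0.0, 0.0, 1.0]]
```

View pics/top0.png

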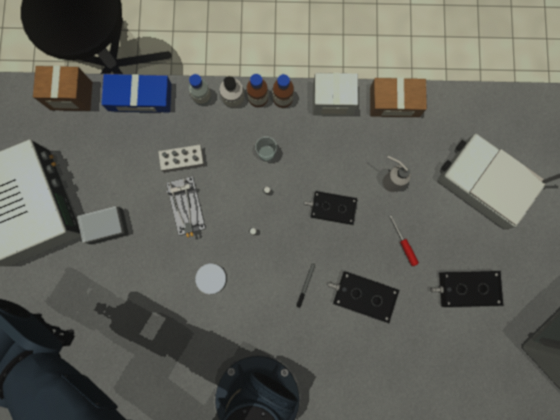

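View pics/scene0.png

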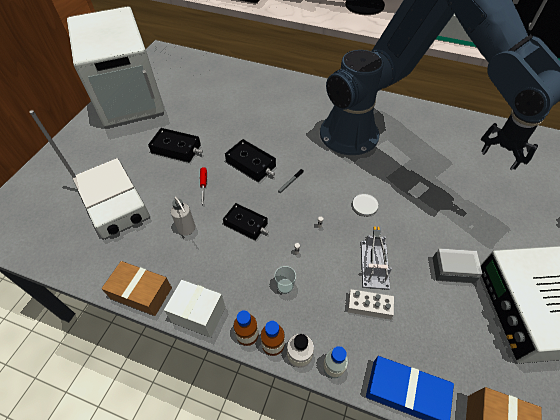

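View pics/wrist0.png

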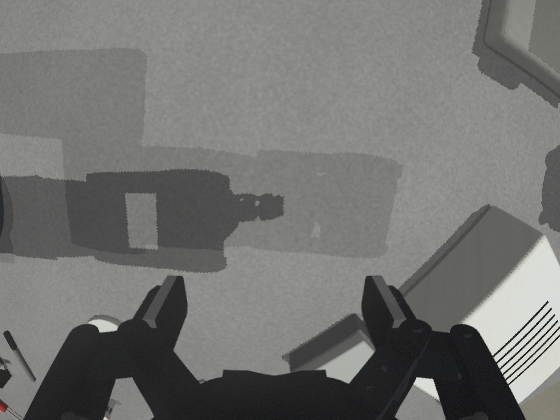

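```bash
cat > h.py <<'E'
import numpy as np,cv2
from station import robot
def ray(m,u,v,fish=False):
    K=np.array(m['intrinsics']);T=np.array(m['cam_to_world'])
    x=(u-K[0,2])/K[0,0];y=(v-K[1,2])/K[1,1]
    if fish:
        r=np.hypot(x,y);d=np.array([x/r*np.sin(r),y/r*np.sin(r),np.cos(r)]) if r>1e-9 else np.array([0,0,1.])
    else: d=np.array([x,y,1.])
    return T[:3,3],T[:3,:3]@d
def onz(m,u,v,z,fish=False):
    o,d=ray(m,u,v,fish); return o+d*(z-o[2])/d[2]
E
python3 - <<'E'
from h import *
im=cv2.imread('pics/top0.png');m=robot.camera_model('top')
g=cv2.cvtColor(im,cv2.COLOR_BGR2GRAY)
c=cv2.morphologyEx((g<50).astype(np.uint8)*255,cv2.MORPH_OPEN,np.ones((5,5)))[170:240,295:370]
cs,_=cv2.findContours(c,cv2.RETR_EXTERNAL,cv2.CHAIN_APPROX_NONE)
k=max(cs,key=cv2.contourArea);r=cv2.minAreaRect(k);b=cv2.boxPoints(r)+[295,170]
P=np.array([onz(m,*p,0.036) for p in b]);print(np.round(P,4),np.linalg.norm(P-np.roll(P,1,0),axis=1),P.mean(0))
for a in [(268,190),(253,231)]:
    print(a,onz(m,*a,0.05))
for a in [(170,182),(193,178),(204,231),(182,236)]: print('stand',onz(m,*a,0.01))
cv2.imwrite('pics/ta.png',cv2.resize(im[170:240,155:225],None,fx=8,fy=8,interpolation=2))
cv2.imwrite('pics/tb.png',cv2.resize(im[175:245,240:370],None,fx=6,fy=6,interpolation=2))
E
```

```text
[[ 0.5425 -0.1505  0.036 ]
 [ 0.6237 -0.1643  0.036 ]
 [ 0.6023 -0.293   0.036 ]
 [ 0.5215 -0.2783  0.036 ]] [0.12950113 0.08232188 0.130463   0.08220624] [ 0.57250669 -0.22155443  0.036     ]
(268, 190) [ 0.62018856 -0.02070612  0.05      ]
(253, 231) [0.49434241 0.02162477 0.05      ]
stand [0.64779079 0.28677707 0.01      ]
stand [0.66189083 0.21558212 0.01      ]
stand [0.49590354 0.17477295 0.01      ]
stand [0.47921589 0.24177777 0.01      ]
```

View pics/ta.png

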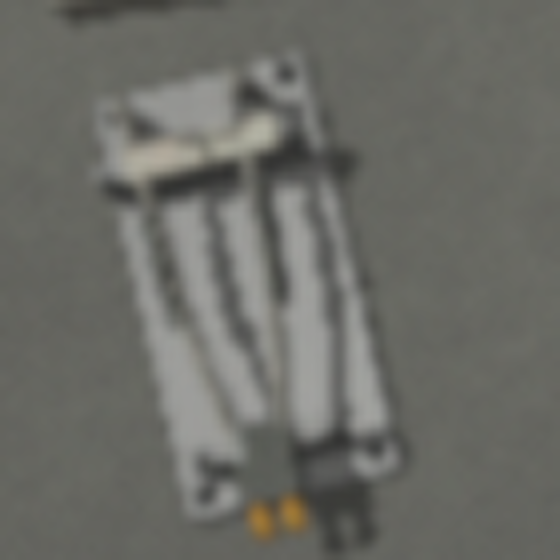

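View pics/tb.png

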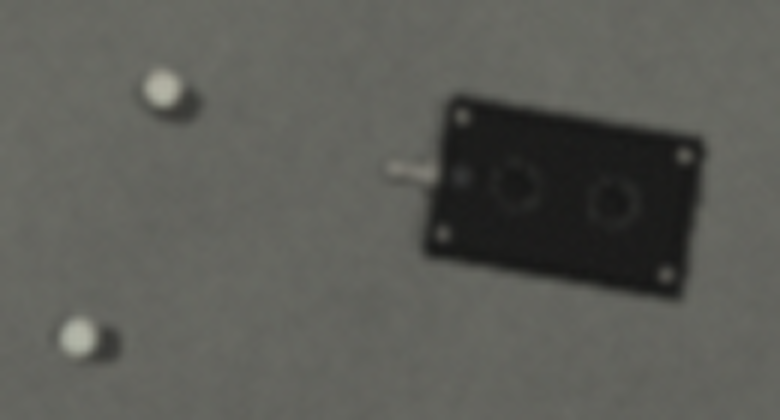

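```bash
python3 -m crank '[{"grip":1,"offset":[-0.03,0.05,0],"yaw":8},{"grip":1,"offset":[-0.06,0.09,0],"yaw":16},{"grip":1,"offset":[-0.09,0.13,0],"yaw":24},{"grip":1,"offset":[-0.12,0.18,0],"yaw":32},{"grip":1,"offset":[-0.15,0.22,0],"yaw":40},{"grip":1,"offset":[-0.18,0.26,0],"yaw":48},{"grip":1,"offset":[-0.2,0.31,0],"yaw":56},{"grip":1,"offset":[-0.23,0.35,0],"yaw":64},{"grip":1,"offset":[-0.26,0.39,0],"yaw":72},{"grip":1,"offset":[-0.28,0.43,0],"yaw":75}]'
```

```text
clock: 1.15
tool_pos: [0.4949, 0.0779, 0.2311]
eef_rot: [[0.986, -0.168, -0.001], [-0.168, -0.986, -0.001], [-0.001, 0.001, -1.0]]
force: [1.4, 0.5, 0.9]
gripper_width: 0.0852
```

```bash
python3 -m crank '[{"grip":1,"offset":[0.02,0.02,0],"yaw":0},{"grip":1,"offset":[0.04,0.04,0],"yaw":0},{"grip":1,"offset":[0.06,0.06,0],"yaw":0},{"grip":1,"offset":[0.075,0.08,0],"yaw":0},{"grip":1,"offset":[0.075,0.08,0],"yaw":0},{"grip":1,"offset":[0.075,0.08,0],"yaw":0},{"grip":1,"offset":[0.075,0.08,0],"yaw":0},{"grip":1,"offset":[0.075,0.08,0],"yaw":0},{"grip":1,"offset":[0.075,0.08,0],"yaw":0},{"grip":1,"offset":[0.075,0.08,0],"yaw":0}]'
python3 - <<'E'
from h import *
import json
m=robot.camera_model('wrist');s=robot.state()
im=robot.read_camera('wrist');cv2.imwrite('pics/w1.png',im)
json.dump({k:np.array(v).tolist() for k,v in m.items()},open('w1.json','w'))
print(s['tool_pos'],np.round(m['cam_to_world'],4))
E
```

```text
clock: 2.15
tool_pos: [0.5553, -0.0131, 0.2312]
eef_rot: [[0.986, -0.167, -0.001], [-0.167, -0.986, -0.001], [-0.0, 0.001, -1.0]]
force: [-0.2, -0.6, -0.2]
gripper_width: 0.0851
[ 0.55533471 -0.01310695  0.23123763] [[ 9.860e-01 -1.575e-01 -5.430e-02  5.697e-01]
 [-1.666e-01 -9.326e-01 -3.200e-01  6.930e-02]
 [-3.000e-04  3.246e-01 -9.458e-01  3.739e-01]
 [ 0.000e+00  0.000e+00  0.000e+00  1.000e+00]]
```

View pics/w1.png

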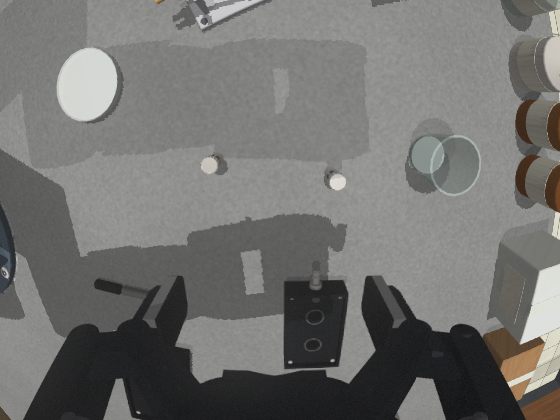

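```bash
python3 - <<'E'
from h import *
import json
m=json.load(open('w1.json'));im=cv2.imread('pics/w1.png')
cv2.imwrite('pics/w1a.png',cv2.resize(im[270:375,270:360],None,fx=5.5,fy=5.5,interpolation=2))
cv2.imwrite('pics/w1b.png',cv2.resize(im[140:200,190:360],None,fx=4.6,fy=4.6,interpolation=2))
E
```

```text
(no output)
```

View pics/w1a.png

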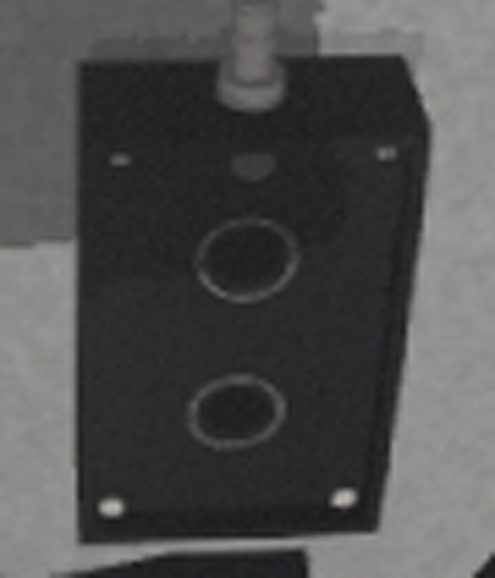

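View pics/w1b.png

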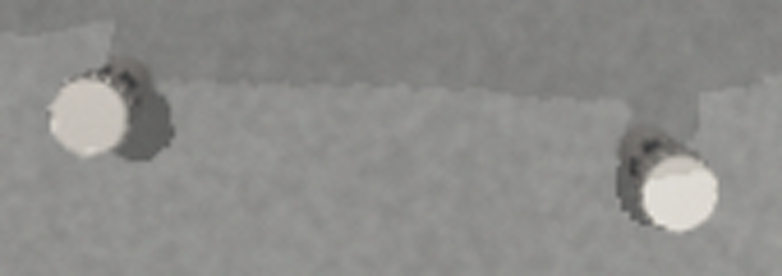

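```bash
python3 - <<'E'
from h import *
import json
m=json.load(open('w1.json'))
for n,u,v,z in [('drain',314.4,316.8,.028),('plain',312.6,344.2,.028),('capB(near)',208.6,164.9,.05),('capA',337.3,181.5,.05)]:
    print(n,np.round(onz(m,u,v,z,True),4))
a=onz(m,314.4,316.8,.028,True);b=onz(m,312.6,344.2,.028,True);d=a-b;print(np.linalg.norm(d),np.degrees(np.arctan2(-d[0],d[1])))
E
```

```text
drain [ 0.5785 -0.1977  0.028 ]
plain [ 0.571  -0.2464  0.028 ]
capB(near) [0.4941 0.0232 0.05  ]
capA [ 0.6216 -0.016   0.05  ]
0.0492326335127386 -8.746082972309036
```

```bash
python3 -m crank '[{"grip":0.6,"offset":[0.015,-0.002,0.02],"yaw":0},{"grip":0.6,"offset":[0.03,-0.004,0.05],"yaw":0},{"grip":0.6,"offset":[0.05,-0.006,0.08],"yaw":0},{"grip":0.6,"offset":[0.066,-0.008,0.11],"yaw":0},{"grip":0.6,"offset":[0.066,-0.008,0.12],"yaw":0},{"grip":0.6,"offset":[0.066,-0.008,0.12],"yaw":0},{"grip":0.6,"offset":[0.066,-0.008,0.12],"yaw":0},{"grip":0.6,"offset":[0.066,-0.008,0.12],"yaw":0},{"grip":0.6,"offset":[0.066,-0.008,0.12],"yaw":0},{"grip":0.6,"offset":[0.066,-0.008,0.12],"yaw":0}]'
cat > look.py <<'E'
from h import *
import json,sys
n=sys.argv[1]
m=robot.camera_model('wrist');s=robot.state()
im=robot.read_camera('wrist');cv2.imwrite(f'pics/{n}.png',im)
json.dump({**{k:np.array(v).tolist() for k,v in m.items()},'tcp':np.array(s['tool_pos']).tolist(),'R':np.array(s['eef_rot']).tolist()},open(f'{n}.json','w'))
print(np.round(s['tool_pos'],4),np.round(s['eef_rot'],4).tolist(),s['force'],s['gripper_width'])
E
python3 look.py w2
```

```text
clock: 3.2
tool_pos: [0.6219, -0.0165, 0.1121]
eef_rot: [[0.986, -0.167, 0.001], [-0.167, -0.986, -0.001], [0.001, 0.001, -1.0]]
force: [0.5, -0.4, -1.1]
gripper_width: 0.0515
[ 0.6219 -0.0165  0.1121] [[0.9859, -0.1673, 0.0008], [-0.1673, -0.9859, -0.0009], [0.0009, 0.0007, -1.0]] [ 0.53622176 -0.35978212 -1.0510874 ] 0.05154154349968845
```

View pics/w2.png

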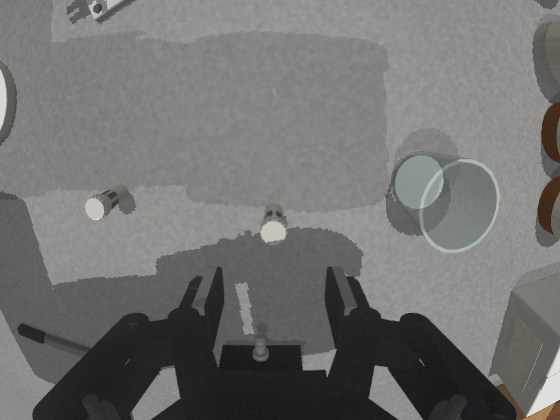

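```bash
cat > cap.py <<'E'
from h import *
import json,sys
n,x0,x1,y0,y1=sys.argv[1],*map(int,sys.argv[2:6]);z=float(sys.argv[6])
m=json.load(open(n+'.json'));im=cv2.imread(f'pics/{n}.png')
g=im.min(2)[y0:y1,x0:x1]
k=(g>170).astype(np.uint8);c,_=cv2.findContours(k,cv2.RETR_EXTERNAL,cv2.CHAIN_APPROX_NONE);c=max(c,key=cv2.contourArea)
(u,v),r=cv2.minEnclosingCircle(c);print('px',u+x0,v+y0,r,cv2.contourArea(c))
p=onz(m,u+x0,v+y0,z,True);t=np.array(m['tcp']);R=np.array(m['R']);print('world',p.round(4),'tool frame',(R.T@(p-t)).round(4))
E
python3 cap.py w2 250 300 205 250 0.05; python3 cap.py w2 80 120 185 230 0.05
```

```text
px 272.8913040161133 232.5 11.985638618469238 348.0
world [ 0.6216 -0.0163  0.05  ] tool frame [-0.0004 -0.0002  0.0621]
px 94.11224460601807 208.72448921203613 10.986490249633789 281.5
world [0.4944 0.023  0.05  ] tool frame [-0.1324 -0.0176  0.062 ]
```

```bash
python3 -m crank '[{"grip":0.6,"offset":[0,0,0.03],"yaw":0},{"grip":0.6,"offset":[0,0,0.06],"yaw":0},{"grip":0.6,"offset":[0,0,0.08],"yaw":0},{"grip":0.6,"offset":[0,0,0.085],"yaw":0},{"grip":0.6,"offset":[0,0,0.085],"yaw":0},{"grip":0.1,"offset":[0,0,0.085],"yaw":0},{"grip":0.1,"offset":[0,0,0.085],"yaw":0},{"grip":0.1,"offset":[0,0,0.085],"yaw":0},{"grip":0.1,"offset":[0,0,0.085],"yaw":0},{"grip":0.1,"offset":[0,0,0.085],"yaw":0}]' 25
```

```text
clock: 4.25
tool_pos: [0.6226, -0.0166, 0.028]
eef_rot: [[0.986, -0.167, 0.002], [-0.167, -0.986, -0.001], [0.002, 0.001, -1.0]]
force: [-0.7, -0.4, 6.1]
gripper_width: 0.0167
```

```bash
python3 -m crank '[{"grip":0.1,"offset":[0,0,-0.02],"yaw":0},{"grip":0.1,"offset":[0,0,-0.06],"yaw":0},{"grip":0.1,"offset":[0,0.03,-0.09],"yaw":0},{"grip":0.1,"offset":[0,0.07,-0.11],"yaw":0},{"grip":0.1,"offset":[-0.01,0.11,-0.13],"yaw":0},{"grip":0.1,"offset":[-0.01,0.155,-0.13],"yaw":0},{"grip":0.1,"offset":[-0.01,0.2,-0.13],"yaw":0},{"grip":0.1,"offset":[-0.012,0.245,-0.13],"yaw":0},{"grip":0.1,"offset":[-0.012,0.28,-0.13],"yaw":0},{"grip":0.1,"offset":[-0.012,0.28,-0.13],"yaw":0}]'
python3 look.py w3
```

```text
clock: 5.25
tool_pos: [0.5625, -0.2944, 0.1583]
eef_rot: [[0.985, -0.171, 0.003], [-0.171, -0.985, -0.002], [0.003, 0.002, -1.0]]
force: [0.2, 0.1, -0.2]
gripper_width: 0.0166
[ 0.5625 -0.2944  0.1583] [[0.9852, -0.1711, 0.0027], [-0.1711, -0.9852, -0.002], [0.003, 0.0015, -1.0]] [ 0.23365389  0.05969242 -0.19177393] 0.016582620210238565
```

View pics/w3.png

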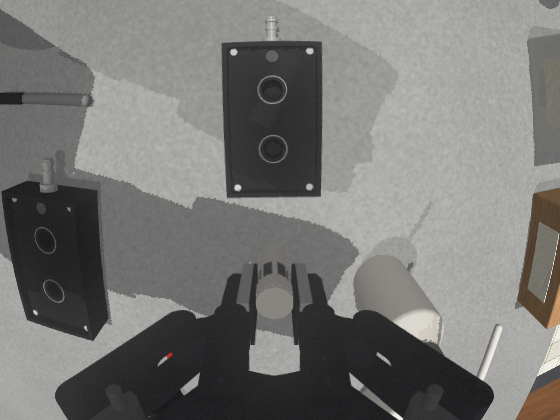

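```bash
cat > bore.py <<'E'
from h import *
import json,sys
n=sys.argv[1];m=json.load(open(n+'.json'));im=cv2.imread(f'pics/{n}.png')
g=cv2.cvtColor(im,cv2.COLOR_BGR2GRAY)
t=np.array(m['tcp']);R=np.array(m['R'])
P=[]
for a in sys.argv[2:]:
    u0,v0=map(int,a.split(','));w=22
    c=g[v0-w:v0+w+1,u0-w:u0+w+1].astype(float)
    k=(c>65).astype(np.uint8)
    cs,_=cv2.findContours(k,cv2.RETR_CCOMP,cv2.CHAIN_APPROX_NONE)
    cs=[q for q in cs if len(q)>20]
    for q in cs:
        e=cv2.fitEllipse(q);print(len(q),e)
    # rely on outermost pixels: moments of hull
    q=np.vstack(cs) if cs else None
    if q is None: continue
    h=cv2.convexHull(q);(u,v),ax,an=cv2.fitEllipse(h)
    u+=u0-w;v+=v0-w
    p=onz(m,u,v,.028,True);P.append(p);print('px',u,v,ax,'world',p.round(4),'tool',(R.T@(p-t)).round(4))
if len(P)==2:
    d=P[0]-P[1];print(np.linalg.norm(d),np.degrees(np.arctan2(-d[0],d[1])),((P[0]+P[1])/2).round(4))
E
python3 bore.py w3 272,90 273,149
python3 - <<'E'
import cv2
im=cv2.imread('pics/w3.png')
cv2.imwrite('pics/w3a.png',cv2.resize(im[60:180,230:320],None,fx=5,fy=5,interpolation=2))
cv2.imwrite('pics/w3b.png',cv2.resize(im[240:340,210:340],None,fx=5,fy=5,interpolation=2))
E
```

```text
83 ((21.804096221923828, 21.196821212768555), (28.74685287475586, 29.654335021972656), 87.47172546386719)
83 ((21.79071044921875, 21.26698112487793), (25.869747161865234, 26.34623908996582), 127.0177230834961)
px 271.81761360168457 89.26078224182129 (29.710901260375977, 30.149442672729492) world [ 0.5783 -0.1975  0.028 ] tool [-0.0014 -0.0983  0.1301]
81 ((21.685888290405273, 21.60186004638672), (27.63691520690918, 29.06869125366211), 93.52860260009766)
73 ((21.69196891784668, 21.59078598022461), (25.936264038085938, 26.153865814208984), 103.19461059570312)
px 272.6909885406494 148.65092849731445 (28.393835067749023, 29.608734130859375) world [ 0.5704 -0.247   0.028 ] tool [-0.0007 -0.0483  0.1302]
0.050060423372937916 -9.035420853896412 [ 0.5744 -0.2223  0.028 ]
```

View pics/w3a.png

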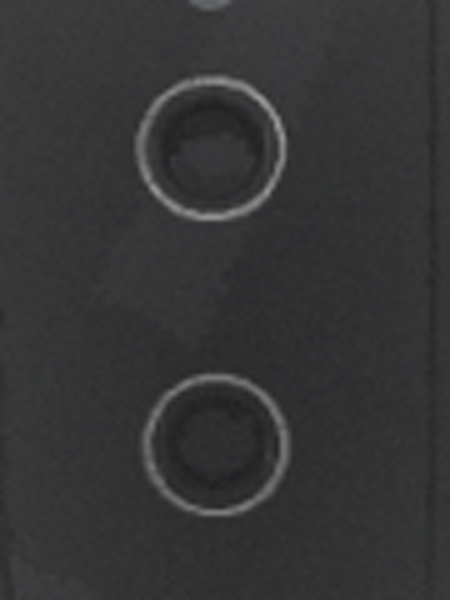

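View pics/w3b.png

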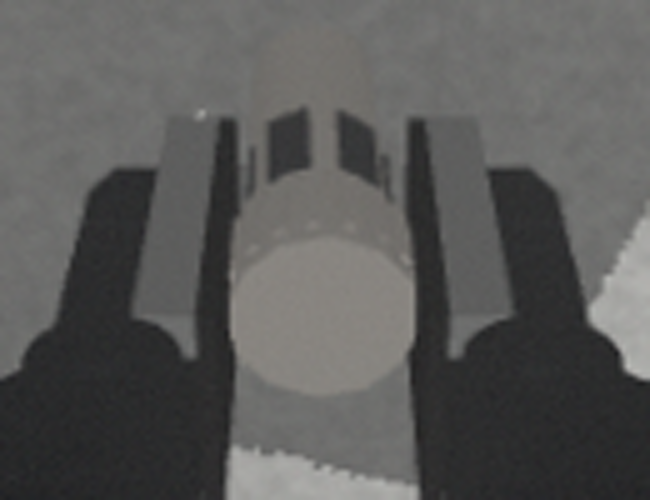

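```bash
python3 - <<'E'
from h import *
import json
m=json.load(open('w3.json'));t=np.array(m['tcp']);R=np.array(m['R'])
for v in (302.2,302.8,303.2): print((R.T@(onz(m,273.9,v,.1583+.022,True)-t)).round(4))
E
```

```text
[ 0.0004 -0.0008 -0.022 ]
[ 0.0004 -0.0005 -0.022 ]
[ 0.0004 -0.0003 -0.022 ]
```

```bash
python3 -m crank '[{"grip":0.1,"offset":[0,-0.02,0],"yaw":0},{"grip":0.1,"offset":[-0.001,-0.04,0],"yaw":0},{"grip":0.1,"offset":[-0.001,-0.048,0.02],"yaw":0},{"grip":0.1,"offset":[-0.001,-0.048,0.05],"yaw":0},{"grip":0.1,"offset":[-0.001,-0.048,0.08],"yaw":0},{"grip":0.1,"offset":[-0.001,-0.048,0.092],"yaw":0},{"grip":0.1,"offset":[-0.001,-0.048,0.092],"yaw":0},{"grip":0.1,"offset":[-0.001,-0.048,0.092],"yaw":0},{"grip":0.1,"offset":[-0.001,-0.048,0.092],"yaw":0},{"grip":0.1,"offset":[-0.001,-0.048,0.092],"yaw":0}]'
python3 look.py w4;python3 - <<'E'
import cv2
im=cv2.imread('pics/w4.png')
cv2.imwrite('pics/w4a.png',cv2.resize(im[150:330,190:360],None,fx=3.3,fy=3.3,interpolation=2))
from h import *
import json
m=json.load(open('w3.json'));t=np.array(m['tcp']);R=np.array(m['R'])
w=t+R@np.array([-.0007,-.0483,.1302])
s=json.load(open('w4.json'));print((np.array(s['R']).T@(w-np.array(s['tcp']))).round(4))
E
```

```text
clock: 6.3
tool_pos: [0.571, -0.245, 0.0674]
eef_rot: [[0.985, -0.17, 0.004], [-0.17, -0.985, -0.002], [0.004, 0.001, -1.0]]
force: [0.5, -0.7, -0.0]
gripper_width: 0.0166
[ 0.571  -0.245   0.0674] [[0.9854, -0.17, 0.0041], [-0.17, -0.9854, -0.002], [0.0044, 0.0013, -1.0]] [ 0.49391891 -0.67156231 -0.0343729 ] 0.0166323615228881
[-0.0004  0.002   0.0394]
```

View pics/w4a.png

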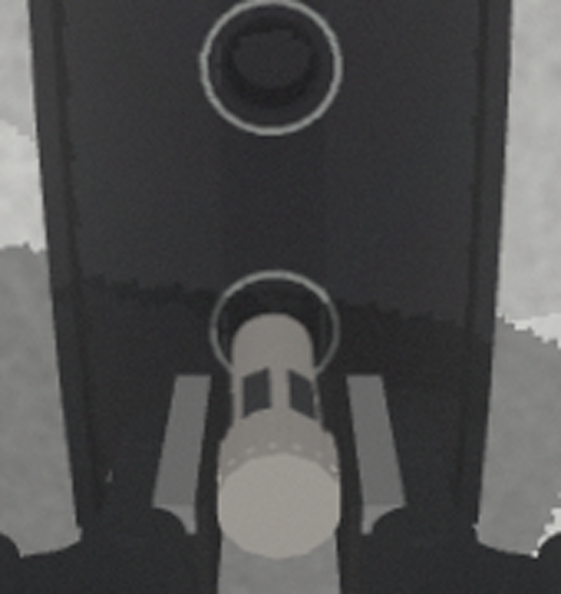

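```bash
python3 - <<'E'
from h import *
import json
m=json.load(open('w4.json'));t=np.array(m['tcp']);R=np.array(m['R'])
f=lambda x,y:(190+x/3.3-.35,150+y/3.3-.35)
for n,x,y,z in [('foot',272,313,.0394),('bodyL',232,370,.0394),('bodyR',313,370,.0394),('bore top',274,271,.028),('boreL',211,325,.028),('boreR',339,325,.028),('drain',271,67,.028)]:
    print(n,(R.T@(onz(m,*f(x,y),z,True)-t)).round(4))
E
```

```text
foot [-0.0007 -0.0066  0.028 ]
bodyL [-0.0079  0.0046  0.028 ]
bodyR [0.0066 0.0046 0.0281]
bore top [-0.0004 -0.0099  0.0394]
boreL [-0.0122  0.001   0.0394]
boreR [0.0117 0.001  0.0395]
drain [-0.0009 -0.0477  0.0394]
```

```bash
python3 -m crank '[{"grip":0.1,"offset":[0,0.002,0],"yaw":0},{"grip":0.1,"offset":[0,0.002,0],"yaw":0},{"grip":0.1,"offset":[0,0.002,0.002],"yaw":0},{"grip":0.1,"offset":[0,0.002,0.006],"yaw":0},{"grip":0.1,"offset":[0,0.002,0.01],"yaw":0},{"grip":0.1,"offset":[0,0.002,0.014],"yaw":0},{"grip":0.1,"offset":[0,0.002,0.016],"yaw":0},{"grip":0.1,"offset":[0,0.002,0.016],"yaw":0},{"grip":0.1,"offset":[0,0.002,0.016],"yaw":0},{"grip":0.1,"offset":[0,0.002,0.016],"yaw":0}]'
python3 - <<'E'
from h import *
s=robot.state();print(s['tool_pos'],s['force'],s['wrist_torque'])
E
```

```text
clock: 7.35
tool_pos: [0.5706, -0.247, 0.0513]
eef_rot: [[0.985, -0.17, 0.004], [-0.17, -0.985, -0.002], [0.004, 0.001, -1.0]]
force: [-0.0, 0.3, 0.0]
gripper_width: 0.017
[ 0.57060624 -0.24704225  0.05131399] [-0.00535002  0.3044206   0.03405431] [-0.01173302 -0.05007667  0.03045183]
```

```bash
python3 -m crank '[{"grip":0.1,"offset":[0,0,0.004],"yaw":0},{"grip":0.1,"offset":[0,0,0.008],"yaw":0},{"grip":0.1,"offset":[0,0,0.012],"yaw":0},{"grip":0.1,"offset":[0,0,0.0135],"yaw":0},{"grip":0.1,"offset":[0,0,0.0135],"yaw":0},{"grip":0.35,"offset":[0,0,0.0135],"yaw":0},{"grip":0.35,"offset":[0,0,0.0135],"yaw":0},{"grip":0.35,"offset":[0,0,0.0135],"yaw":0},{"grip":0.35,"offset":[0,0,0.0],"yaw":0},{"grip":0.35,"offset":[0,0,-0.03],"yaw":0}]'
python3 look.py w5
```

```text
clock: 8.35
tool_pos: [0.5694, -0.2464, 0.0805]
eef_rot: [[0.985, -0.17, 0.0], [-0.17, -0.985, -0.0], [0.0, -0.0, -1.0]]
force: [-0.0, -0.6, 0.2]
gripper_width: 0.03
[ 0.5694 -0.2464  0.0805] [[0.9854, -0.1702, 0.0004], [-0.1702, -0.9854, -0.0001], [0.0004, -0.0, -1.0]] [-0.00251989 -0.61448422  0.18963116] 0.030015301849768194
```

View pics/w5.png

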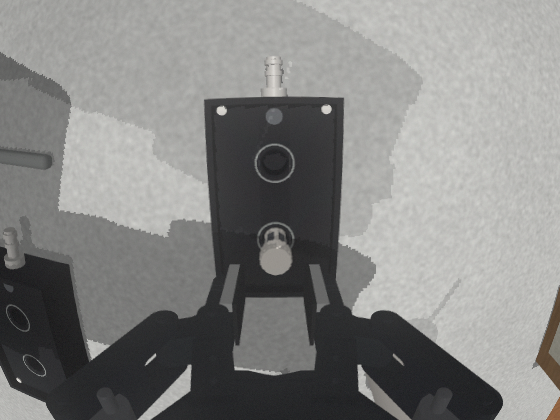

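```bash
python3 -m crank '[{"grip":0.5,"offset":[0,0,-0.03],"yaw":0},{"grip":0.6,"offset":[-0.02,-0.04,-0.03],"yaw":0},{"grip":0.6,"offset":[-0.04,-0.08,-0.03],"yaw":0},{"grip":0.6,"offset":[-0.06,-0.12,-0.03],"yaw":0},{"grip":0.6,"offset":[-0.08,-0.16,-0.03],"yaw":0},{"grip":0.6,"offset":[-0.1,-0.2,-0.03],"yaw":0},{"grip":0.6,"offset":[-0.12,-0.24,-0.03],"yaw":0},{"grip":0.6,"offset":[-0.12,-0.253,-0.03],"yaw":0},{"grip":0.6,"offset":[-0.12,-0.253,-0.03],"yaw":0},{"grip":0.6,"offset":[-0.12,-0.253,-0.03],"yaw":0}]'
python3 look.py w6; python3 cap.py w6 240 310 200 255 0.05
```

```text
clock: 9.4
tool_pos: [0.4974, 0.0215, 0.1157]
eef_rot: [[0.985, -0.17, 0.009], [-0.17, -0.985, -0.004], [0.01, 0.003, -1.0]]
force: [-0.6, -0.7, -0.1]
gripper_width: 0.0515
[0.4974 0.0215 0.1157] [[0.9854, -0.1698, 0.0094], [-0.1697, -0.9855, -0.0044], [0.01, 0.0028, -0.9999]] [-0.62956851 -0.65640682 -0.07713465] 0.051497608026274115
px 267.5 229.0 11.884963989257812 357.0
world [0.4942 0.0232 0.05  ] tool frame [-0.0041 -0.0013  0.0657]
```

View pics/w6.png

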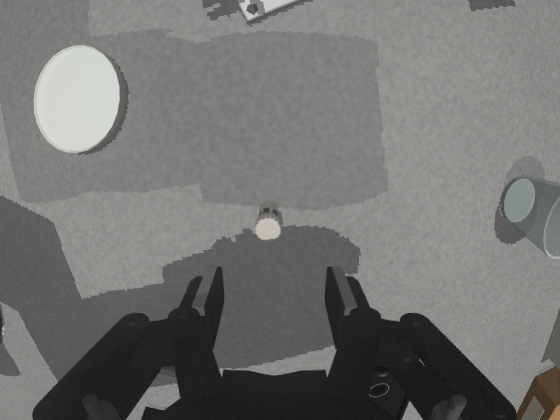

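```bash
python3 -m crank '[{"grip":0.6,"offset":[-0.003,-0.001,0.02],"yaw":0},{"grip":0.6,"offset":[-0.0035,-0.001,0.05],"yaw":0},{"grip":0.6,"offset":[-0.0035,-0.001,0.075],"yaw":0},{"grip":0.6,"offset":[-0.0035,-0.001,0.087],"yaw":0},{"grip":0.6,"offset":[-0.0035,-0.001,0.087],"yaw":0},{"grip":0.1,"offset":[-0.0035,-0.001,0.087],"yaw":0},{"grip":0.1,"offset":[-0.0035,-0.001,0.087],"yaw":0},{"grip":0.1,"offset":[-0.0035,-0.001,0.087],"yaw":0},{"grip":0.1,"offset":[-0.0035,-0.001,0.087],"yaw":0},{"grip":0.1,"offset":[-0.0035,-0.001,0.087],"yaw":0}]' 25
```

```text
clock: 10.45
tool_pos: [0.4955, 0.0223, 0.0294]
eef_rot: [[0.985, -0.171, 0.011], [-0.171, -0.985, -0.004], [0.012, 0.003, -1.0]]
force: [-0.1, -0.5, 7.8]
gripper_width: 0.0167
```

```bash
python3 -m crank '[{"grip":0.1,"offset":[0,0,-0.03],"yaw":0},{"grip":0.1,"offset":[0.01,0.02,-0.07],"yaw":0},{"grip":0.1,"offset":[0.03,0.05,-0.1],"yaw":0},{"grip":0.1,"offset":[0.045,0.09,-0.12],"yaw":0},{"grip":0.1,"offset":[0.06,0.13,-0.13],"yaw":0},{"grip":0.1,"offset":[0.08,0.17,-0.13],"yaw":0},{"grip":0.1,"offset":[0.1,0.21,-0.13],"yaw":0},{"grip":0.1,"offset":[0.12,0.245,-0.13],"yaw":0},{"grip":0.1,"offset":[0.12,0.253,-0.13],"yaw":0},{"grip":0.1,"offset":[0.12,0.253,-0.13],"yaw":0}]'
python3 look.py w7;python3 - <<'E'
import cv2
im=cv2.imread('pics/w7.png')
cv2.imwrite('pics/w7a.png',cv2.resize(im[80:340,180:370],None,fx=3,fy=3,interpolation=2)[:600*2])
E
```

```text
clock: 11.45
tool_pos: [0.5687, -0.2477, 0.1612]
eef_rot: [[0.985, -0.172, 0.011], [-0.172, -0.985, -0.004], [0.011, 0.002, -1.0]]
force: [-0.6, 0.4, -0.7]
gripper_width: 0.0166
[ 0.5687 -0.2477  0.1612] [[0.985, -0.1722, 0.0105], [-0.1722, -0.9851, -0.0042], [0.0111, 0.0024, -0.9999]] [-0.57586056  0.44439195 -0.70406689] 0.016574879650417998
```

View pics/w7.png

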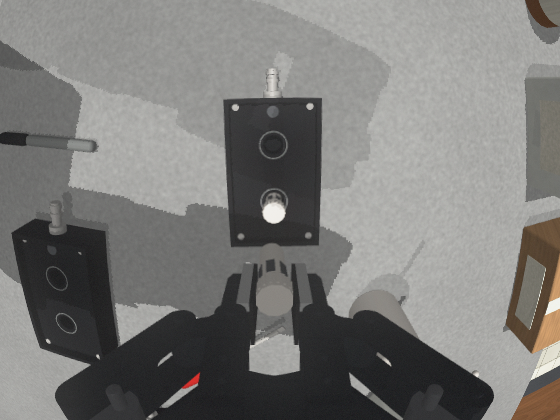

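```bash
python3 bore.py w7 273,145; python3 cap.py w7 255 295 195 230 0.06
python3 - <<'E'
import cv2
im=cv2.imread('pics/w7.png')
cv2.imwrite('pics/w7b.png',cv2.resize(im[240:330,215:335],None,fx=5,fy=5,interpolation=2))
E
```

```text
82 ((21.867969512939453, 21.555864334106445), (28.195274353027344, 28.752954483032227), 97.67623901367188)
72 ((21.90420150756836, 21.61277198791504), (25.385086059570312, 25.973587036132812), 83.50428009033203)
px 272.85799407958984 144.55731964111328 (28.89402198791504, 29.506799697875977) world [ 0.5784 -0.1975  0.028 ] tool [-0.0006 -0.0514  0.1331]
px 273.54999923706055 212.5 11.020649909973145 333.5
world [ 0.5701 -0.2468  0.06  ] tool frame [ 1.000e-04 -1.400e-03  1.012e-01]
```

View pics/w7b.png

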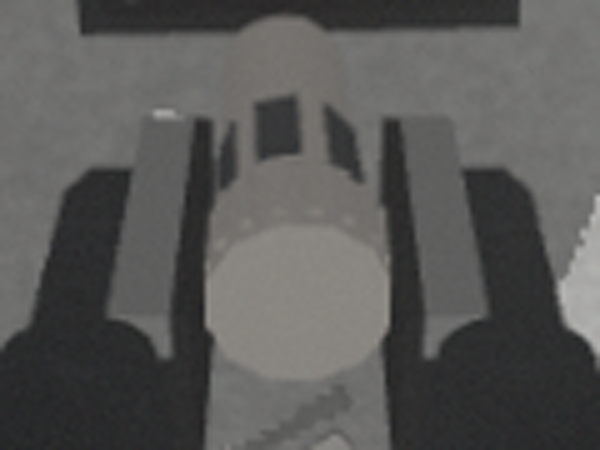

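```bash
python3 - <<'E'
from h import *
import json
m=json.load(open('w7.json'));t=np.array(m['tcp']);R=np.array(m['R'])
p=onz(m,274.0,300.3,.1818,True);q=onz(m,215+288/5-.4,240+14/5-.4,.1318,True)
print(p,q); b=np.array([.5784,-.1975])
print('cap->bore tool',R[:2,:2].T@(b-p[:2]),'footedge->bore',R[:2,:2].T@(b-q[:2]))
E
```

```text
[ 0.56904665 -0.24681718  0.1818    ] [ 0.56965736 -0.24050778  0.1318    ]
cap->bore tool [ 0.00072194 -0.050191  ] footedge->bore [ 0.0012067 -0.0438707]
```

```bash
python3 -m crank '[{"grip":0.1,"offset":[0.001,-0.02,0],"yaw":0},{"grip":0.1,"offset":[0.001,-0.04,0],"yaw":0},{"grip":0.1,"offset":[0.001,-0.05,0.02],"yaw":0},{"grip":0.1,"offset":[0.001,-0.05,0.05],"yaw":0},{"grip":0.1,"offset":[0.001,-0.05,0.08],"yaw":0},{"grip":0.1,"offset":[0.001,-0.05,0.092],"yaw":0},{"grip":0.1,"offset":[0.001,-0.05,0.092],"yaw":0},{"grip":0.1,"offset":[0.001,-0.05,0.092],"yaw":0},{"grip":0.1,"offset":[0.001,-0.05,0.092],"yaw":0},{"grip":0.1,"offset":[0.001,-0.05,0.092],"yaw":0}]'
python3 look.py w8;python3 - <<'E'
import cv2
im=cv2.imread('pics/w8.png')
cv2.imwrite('pics/w8a.png',cv2.resize(im[150:330,190:360],None,fx=3.3,fy=3.3,interpolation=2))
from h import *
import json
s=json.load(open('w8.json'));R=np.array(s['R'])
print(R[:2,:2].T@(np.array([.5784,-.1975])-np.array(s['tcp'])[:2]))
E
```

```text
clock: 12.5
tool_pos: [0.5797, -0.198, 0.0704]
eef_rot: [[0.985, -0.171, 0.012], [-0.171, -0.985, -0.005], [0.013, 0.003, -1.0]]
force: [-0.3, 0.2, 0.9]
gripper_width: 0.0171
[ 0.5797 -0.198   0.0704] [[0.9851, -0.1713, 0.0121], [-0.1713, -0.9852, -0.0046], [0.0127, 0.0025, -0.9999]] [-0.31434063  0.24094652  0.94144641] 0.0170985138319812
[-0.00137309 -0.00024227]
```

View pics/w8a.png

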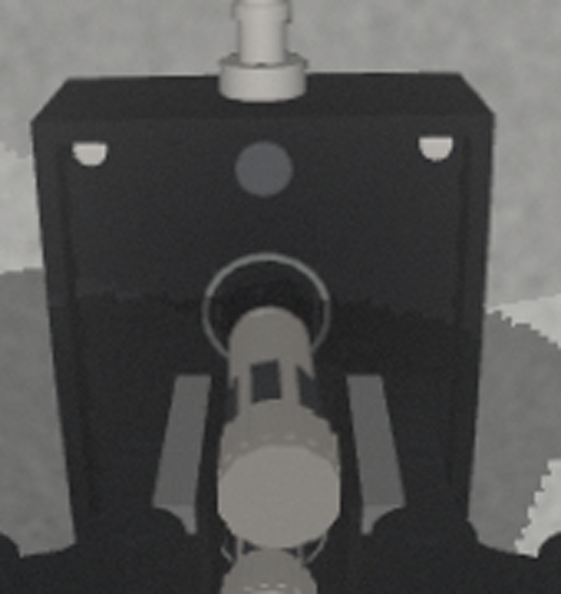

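```bash
python3 - <<'E'
from h import *
import json
m=json.load(open('w8.json'));t=np.array(m['tcp']);R=np.array(m['R'])
f=lambda x,y:(190+x/3.3-.35,150+y/3.3-.35)
for n,x,y,z in [('foot',269,307,.041),('bodyL',229,365,.041),('bodyR',311,365,.041),('bore top',267,254,.028),('boreL',203,310,.028),('boreR',330,310,.028)]:
    p=onz(m,*f(x,y),z,True);print(n,p.round(4),(R[:2,:2].T@(p-t)[:2]).round(4))
E
```

```text
foot [ 0.5801 -0.1909  0.041 ] [-0.0008 -0.0071]
bodyL [ 0.571  -0.2009  0.041 ] [-0.0081  0.0044]
bodyR [ 0.5855 -0.2035  0.041 ] [0.0067 0.0044]
bore top [ 0.5806 -0.186   0.028 ] [-0.0011 -0.012 ]
boreL [ 0.5667 -0.1951  0.028 ] [-0.0133 -0.0007]
boreR [ 0.5904 -0.1993  0.028 ] [ 0.0107 -0.0006]
```

```bash
python3 -m crank '[{"grip":0.1,"offset":[-0.0006,0.0003,0],"yaw":0},{"grip":0.1,"offset":[-0.0006,0.0003,0],"yaw":0},{"grip":0.1,"offset":[-0.0006,0.0003,0.004],"yaw":0},{"grip":0.1,"offset":[-0.0006,0.0003,0.008],"yaw":0},{"grip":0.1,"offset":[-0.0007,0.0003,0.012],"yaw":0},{"grip":0.1,"offset":[-0.0007,0.0003,0.016],"yaw":0},{"grip":0.1,"offset":[-0.0007,0.0003,0.018],"yaw":0},{"grip":0.1,"offset":[-0.0007,0.0003,0.018],"yaw":0},{"grip":0.1,"offset":[-0.0007,0.0003,0.018],"yaw":0},{"grip":0.1,"offset":[-0.0007,0.0003,0.018],"yaw":0}]'
```

```text
clock: 13.55
tool_pos: [0.5792, -0.1983, 0.0524]
eef_rot: [[0.985, -0.171, 0.012], [-0.171, -0.985, -0.005], [0.013, 0.003, -1.0]]
force: [0.3, 0.9, -0.5]
gripper_width: 0.0169
```

Foot is at about 0.023, inside the bore, with no resistance. Going home and releasing.

```bash
python3 -m crank '[{"grip":0.1,"offset":[0,0,0.004],"yaw":0},{"grip":0.1,"offset":[-0.0001,0,0.008],"yaw":0},{"grip":0.1,"offset":[-0.0002,0,0.012],"yaw":0},{"grip":0.1,"offset":[-0.0002,0,0.013],"yaw":0},{"grip":0.1,"offset":[-0.0002,0,0.013],"yaw":0},{"grip":0.35,"offset":[-0.0002,0,0.013],"yaw":0},{"grip":0.35,"offset":[-0.0002,0,0.013],"yaw":0},{"grip":0.35,"offset":[-0.0002,0,0.013],"yaw":0},{"grip":0.35,"offset":[-0.0002,0,0],"yaw":0},{"grip":0.35,"offset":[-0.0002,0,-0.03],"yaw":0}]'
python3 look.py w9
```

```text
clock: 14.55
tool_pos: [0.5774, -0.1976, 0.0815]
eef_rot: [[0.985, -0.171, 0.008], [-0.171, -0.985, -0.003], [0.009, 0.002, -1.0]]
force: [0.4, -0.8, 1.0]
gripper_width: 0.03
[ 0.5774 -0.1976  0.0815] [[0.9852, -0.1713, 0.0082], [-0.1713, -0.9852, -0.003], [0.0086, 0.0015, -1.0]] [ 0.40860164 -0.75202188  1.03805401] 0.030037129853534784
```

View pics/w9.png

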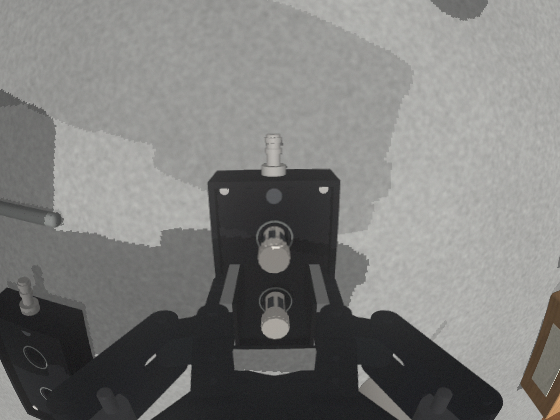

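```bash
python3 -m crank '[{"grip":0.4,"offset":[0,0,-0.03],"yaw":0},{"grip":0.6,"offset":[0,-0.02,-0.07],"yaw":-8},{"grip":0.8,"offset":[-0.01,-0.05,-0.1],"yaw":-16},{"grip":1,"offset":[-0.02,-0.09,-0.13],"yaw":-24},{"grip":1,"offset":[-0.03,-0.13,-0.15],"yaw":-32},{"grip":1,"offset":[-0.04,-0.17,-0.17],"yaw":-40},{"grip":1,"offset":[-0.05,-0.21,-0.17],"yaw":-48},{"grip":1,"offset":[-0.06,-0.25,-0.17],"yaw":-56},{"grip":1,"offset":[-0.07,-0.29,-0.17],"yaw":-64},{"grip":1,"offset":[-0.08,-0.33,-0.17],"yaw":-72}]'
python3 - <<'E'
from h import *
s=robot.state();R=np.array(s['eef_rot']);t=np.array(s['tool_pos']);print(R.T@(np.array([.55,.222,.25])-t),s['q'])
E
```

```text
clock: 15.6
tool_pos: [0.5548, 0.1428, 0.2564]
eef_rot: [[0.462, 0.887, 0.017], [0.887, -0.462, -0.006], [0.003, 0.018, -1.0]]
force: [0.6, -0.5, 0.7]
gripper_width: 0.085
[ 0.06798333 -0.04095158  0.00579486] [ 10.02542407  20.67313341  90.10952334  -0.56728501  68.29410233
 -52.24028566]
```

```bash
python3 -m crank '[{"grip":1,"offset":[0.02,-0.01,0],"yaw":-8},{"grip":1,"offset":[0.04,-0.02,0],"yaw":-16},{"grip":1,"offset":[0.06,-0.03,0],"yaw":-24},{"grip":1,"offset":[0.068,-0.04,0],"yaw":-32},{"grip":1,"offset":[0.068,-0.04,0],"yaw":-40},{"grip":1,"offset":[0.068,-0.04,0],"yaw":-42},{"grip":1,"offset":[0.068,-0.04,0],"yaw":-42},{"grip":1,"offset":[0.068,-0.04,0],"yaw":-42},{"grip":1,"offset":[0.068,-0.04,0],"yaw":-42},{"grip":1,"offset":[0.068,-0.04,0],"yaw":-42}]'
python3 look.py w10
python3 - <<'E'
from h import *
im=robot.read_camera('top');cv2.imwrite('pics/top2.png',im)
cv2.imwrite('pics/top2a.png',cv2.resize(im[180:235,300:365],None,fx=9,fy=9,interpolation=2))
E
```

```text
clock: 16.6
tool_pos: [0.5508, 0.2215, 0.256]
eef_rot: [[-0.249, 0.968, 0.018], [0.968, 0.249, -0.006], [-0.01, 0.016, -1.0]]
force: [0.4, -0.0, 0.7]
gripper_width: 0.0857
[0.5508 0.2215 0.256 ] [[-0.2491, 0.9683, 0.0176], [0.9684, 0.2492, -0.0062], [-0.0104, 0.0155, -0.9998]] [ 0.42751133 -0.0173323   0.67057991] 0.08571349468229689
```

View pics/w10.png

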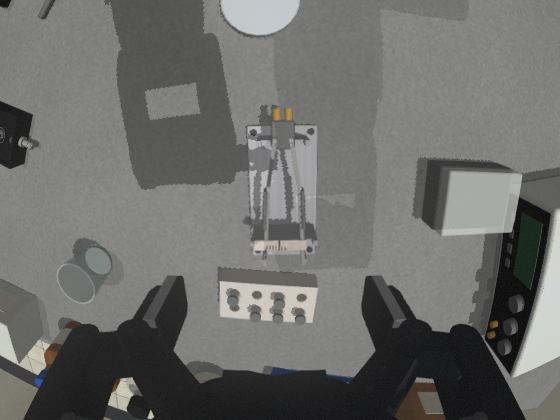

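View pics/top2a.png

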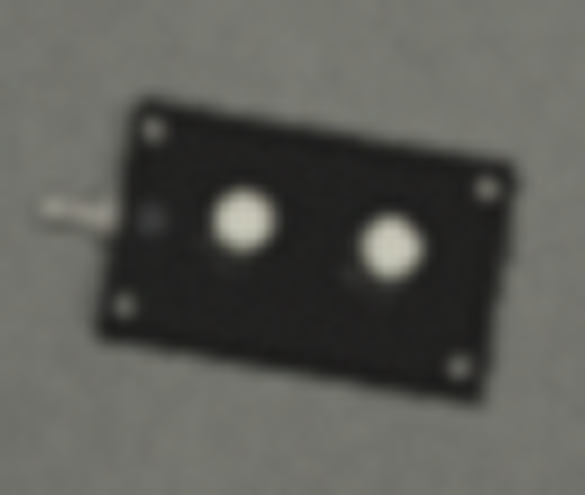

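```bash
python3 - <<'E'
import cv2
im=cv2.imread('pics/w10.png')
cv2.imwrite('pics/w10a.png',cv2.resize(im[100:270,215:345],None,fx=3.5*1,fy=3.5,interpolation=2))
cv2.imwrite('pics/w10b.png',cv2.resize(im[170:270,235:330],None,fx=6,fy=6,interpolation=2))
E
```

```text
(no output)
```

View pics/w10a.png

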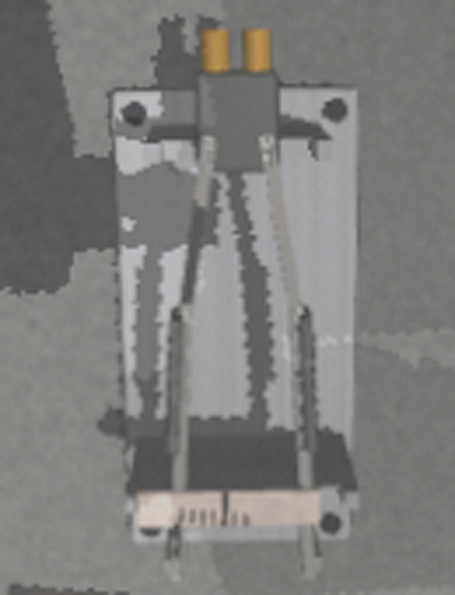

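View pics/w10b.png

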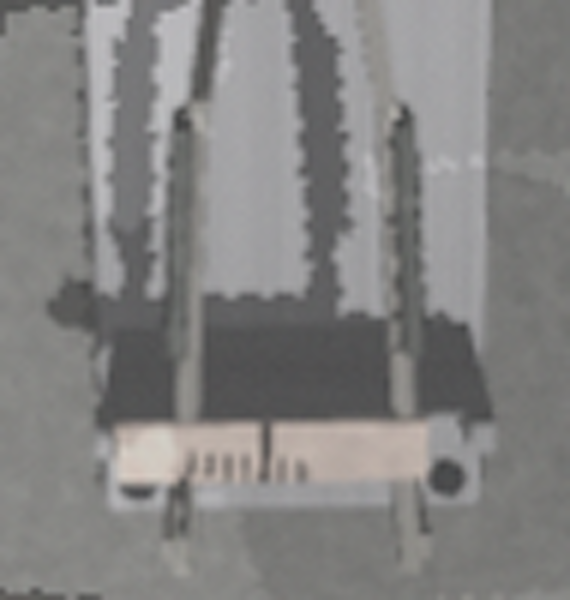

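```bash
python3 - <<'E'
from h import *
import json
m=json.load(open('w10.json'));t=np.array(m['tcp']);R=np.array(m['R'])
f=lambda x,y:(235+x/6-.4,170+y/6-.4)
for z in (.058,.066):
  print(z)
  for n,x,y in [('padLst',181,107),('padRst',400,105),('padLend',178,355),('padRend',408,355),('strip near L',118,424),('near R',428,420),('far L',120,483),('far R',427,482),('bladeL',190,390),('bladeR',402,390)]:
    p=onz(m,*f(x,y),z,True);print(n,p.round(4),(R[:2,:2].T@(p-t)[:2]).round(4))
g=lambda x,y:(215+x/3.5-.4,100+y/3.5-.4)
print('heel')
for x,y in [(200,72),(278,72),(235,170)]:
    p=onz(m,*g(x,y),.066,True);print(p.round(4),(R[:2,:2].T@(p-t)[:2]).round(4))
print('stand corners z=.01')
for x,y in [(113,92),(357,90),(133,542),(350,541)]:
    p=onz(m,*g(x,y),.01,True);print(p.round(4),(R[:2,:2].T@(p-t)[:2]).round(4))
E
```

```text
0.058
padLst [0.5598 0.2114 0.058 ] [-0.0121  0.0063]
padRst [0.5495 0.2494 0.058 ] [0.0274 0.0057]
padLend [0.6068 0.2224 0.058 ] [-0.0131  0.0545]
padRend [0.5959 0.2644 0.058 ] [0.0302 0.0544]
strip near L [0.6236 0.2147 0.058 ] [-0.0247  0.0689]
near R [0.6078 0.2719 0.058 ] [0.0345 0.0678]
far L [0.6358 0.2179 0.058 ] [-0.0246  0.0815]
far R [0.6205 0.2755 0.058 ] [0.0349 0.081 ]
bladeL [0.6132 0.2263 0.058 ] [-0.0109  0.0617]
bladeR [0.6031 0.2653 0.058 ] [0.0293 0.0616]
0.066
padLst [0.5577 0.2111 0.066 ] [-0.0118  0.0041]
padRst [0.5475 0.2483 0.066 ] [0.0267 0.0036]
padLend [0.6035 0.2219 0.066 ] [-0.0128  0.0512]
padRend [0.5928 0.2629 0.066 ] [0.0296 0.0511]
strip near L [0.6199 0.2144 0.066 ] [-0.0241  0.0652]
near R [0.6045 0.2702 0.066 ] [0.0337 0.0642]
far L [0.6318 0.2176 0.066 ] [-0.024   0.0775]
far R [0.6169 0.2737 0.066 ] [0.0341 0.0771]
bladeL [0.6098 0.2258 0.066 ] [-0.0106  0.0582]
bladeR [0.5999 0.2638 0.066 ] [0.0287 0.0581]
heel
[0.4874 0.2007 0.066 ] [-0.0044 -0.0665]
[0.4817 0.2224 0.066 ] [ 0.0181 -0.0667]
[0.5128 0.2178 0.066 ] [ 0.0059 -0.0377]
stand corners z=.01
[0.5045 0.1738 0.01  ] [-0.0347 -0.0567]
[0.4828 0.2535 0.01  ] [ 0.0478 -0.0578]
[0.6666 0.2192 0.01  ] [-0.0311  0.1116]
[0.6453 0.2993 0.01  ] [0.0518 0.111 ]
```

```bash
cat > to.py <<'E'
from h import *
import sys
s=robot.state();R=np.array(s['eef_rot']);t=np.array(s['tool_pos'])
w=np.array(list(map(float,sys.argv[1:4])));print('offset',(R.T@(w-t)).round(4),'yaw',np.degrees(np.arctan2(R[1,0],R[0,0])).round(2),t.round(4),'z',R[:,2].round(4),'F',np.round(s['force'],2),s['gripper_width'],s['clock'])
E
python3 - <<'E'
import json,numpy as np
m=json.load(open('w10.json'));t=np.array(m['tcp']);R=np.array(m['R'])
print(t[:2]+R[:2,:2]@np.array([.0083,.0297]))
E
python3 to.py 0.5775 0.237 0.14
```

```text
[0.57744635 0.2369678 ]
offset [0.0095 0.028  0.1162] yaw 104.44 [0.5507 0.2216 0.2559] z [ 0.0175 -0.0062 -0.9998] F [-0.49  0.5  -1.04] 0.0855578461477182 16.7
```

```bash
python3 -m crank '[{"grip":1,"offset":[0.003,0.01,0.03],"yaw":-1},{"grip":1,"offset":[0.006,0.02,0.06],"yaw":-1.2},{"grip":1,"offset":[0.0095,0.028,0.09],"yaw":-1.2},{"grip":1,"offset":[0.0095,0.028,0.11],"yaw":-1.2},{"grip":1,"offset":[0.0095,0.028,0.115],"yaw":-1.2},{"grip":1,"offset":[0.0095,0.028,0.115],"yaw":-1.2},{"grip":1,"offset":[0.0095,0.028,0.115],"yaw":-1.2},{"grip":1,"offset":[0.0095,0.028,0.115],"yaw":-1.2},{"grip":1,"offset":[0.0095,0.028,0.115],"yaw":-1.2},{"grip":1,"offset":[0.0095,0.028,0.115],"yaw":-1.2}]'
python3 look.py w11
```

```text
clock: 17.7
tool_pos: [0.5777, 0.2371, 0.1418]
eef_rot: [[-0.269, 0.963, 0.018], [0.963, 0.27, -0.006], [-0.011, 0.016, -1.0]]
force: [-0.0, 0.1, -0.0]
gripper_width: 0.0853
[0.5777 0.2371 0.1418] [[-0.2695, 0.9628, 0.0184], [0.9629, 0.2696, -0.0059], [-0.0106, 0.0161, -0.9998]] [-0.0005383   0.12874679 -0.04059141] 0.08527319428928908
```

View pics/w11.png

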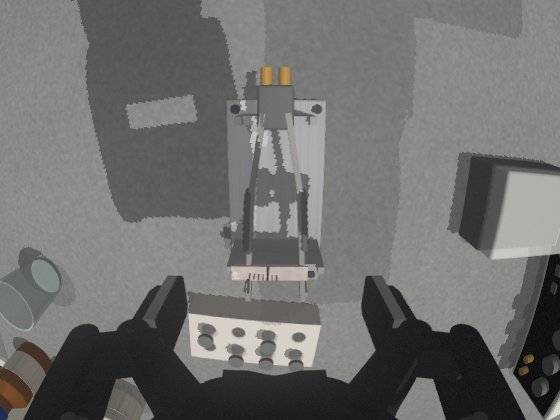

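```bash
python3 - <<'E'
import cv2
im=cv2.imread('pics/w11.png')
cv2.imwrite('pics/w11b.png',cv2.resize(im[175:300,220:335],None,fx=4.8*1.2,fy=4.8*1,interpolation=2)) if 0 else cv2.imwrite('pics/w11b.png',cv2.resize(im[175:300,220:335],None,fx=4.8,fy=4.8,interpolation=2))
cv2.imwrite('pics/w11c.png',cv2.resize(im[60:140,220:335],None,fx=6,fy=6,interpolation=2))
im=cv2.imread('pics/w10.png')
cv2.imwrite('pics/w10c.png',cv2.resize(im[100:160,235:330],None,fx=6,fy=6,interpolation=2))
E
```

```text
(no output)
```

View pics/w11b.png

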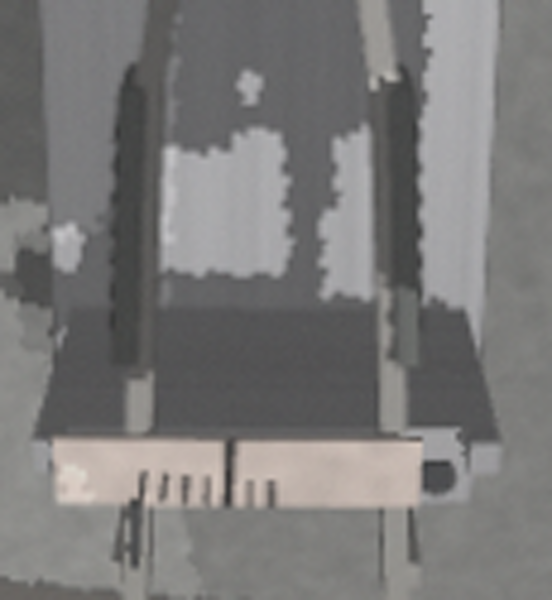

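View pics/w11c.png

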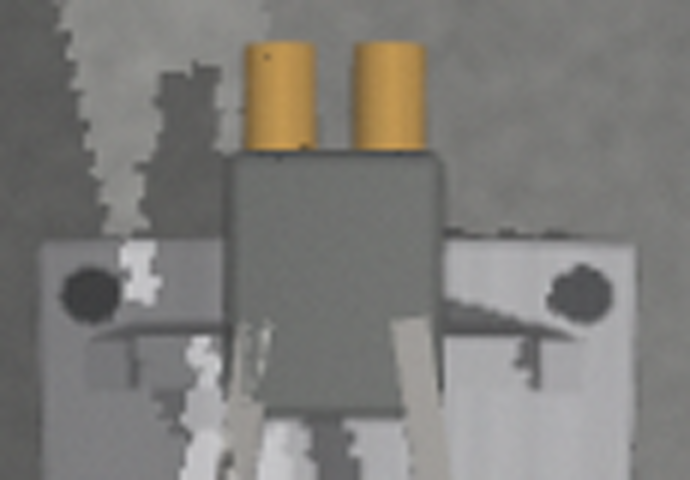

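View pics/w10c.png

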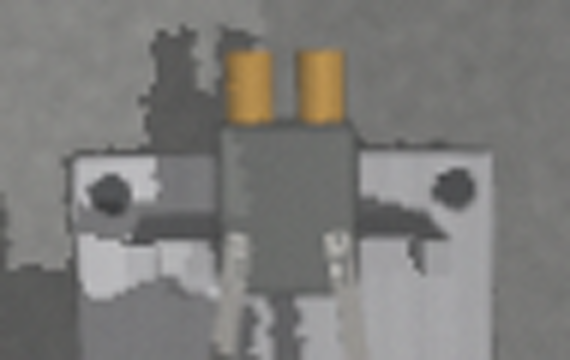

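```bash
python3 - <<'E'
from h import *
import json
A=json.load(open('w10.json'));B=json.load(open('w11.json'))
t=np.array(B['tcp']);R=np.array(B['R'])
a1=lambda x,y:(235+x/6-.42,170+y/6-.42); a2=lambda x,y:(235+x/6-.42,100+y/6-.42)
b1=lambda x,y:(220+x/4.8-.4,175+y/4.8-.4); b2=lambda x,y:(220+x/6-.42,60+y/6-.42)
def tri(p,q):
    o1,d1=ray(A,*p,True);o2,d2=ray(B,*q,True)
    s=np.linalg.lstsq(np.c_[d1,-d2],o2-o1,rcond=None)[0];x=o1+s[0]*d1;y=o2+s[1]*d2;return (x+y)/2,np.linalg.norm(x-y)
for n,p,q in [('sNL',a1(118,424),b1(54,437)),('sNR',a1(428,420),b1(420,437)),('sFL',a1(120,483),b1(55,504)),('sFR',a1(427,482),b1(420,506)),('pSL',a1(181,107),b1(128,68)),('pSR',a1(400,105),b1(395,72)),('pEL',a1(178,355),b1(127,365)),('pER',a1(408,355),b1(405,365)),('hBL',a2(220,125),b2(235,153)),('hBR',a2(353,125),b2(440,152)),('hFR',a2(355,293),b2(440,410))]:
    x,e=tri(p,q);print(n,x.round(4),round(e,4),'tool xy',(R[:2,:2].T@(x-t)[:2]).round(4))
print('fixed-z')
for n,q in [('sNL',b1(54,437)),('sNR',b1(420,437)),('sFL',b1(55,504)),('sFR',b1(420,506)),('pSL',b1(128,68)),('pSR',b1(395,72)),('pEL',b1(127,365)),('pER',b1(405,365)),('hBL',b2(235,153)),('hBR',b2(440,152)),('hFR',b2(440,410)),('bladeL',b1(138,410)),('bladeR',b1(393,410))]:
    print(n,*[(R[:2,:2].T@(onz(B,*q,z,True)-t)[:2]).round(4) for z in (.062,.066,.070)])
E
```

```text
sNL [0.6169 0.214  0.0723] 0.0004 tool xy [-0.0328  0.0316]
sNR [0.6059 0.2707 0.0628] 0.0003 tool xy [0.0248 0.0362]
sFL [0.6274 0.2168 0.0747] 0.0006 tool xy [-0.0329  0.0424]
sFR [0.6178 0.2742 0.064 ] 0.0002 tool xy [0.025  0.0486]
pSL [0.5545 0.2108 0.0784] 0.0004 tool xy [-0.019  -0.0294]
pSR [0.5471 0.2476 0.0695] 0.0009 tool xy [ 0.0184 -0.0266]
pEL [0.5994 0.2215 0.0762] 0.0004 tool xy [-0.0209  0.0167]
pER [0.5915 0.2625 0.0692] 0.0006 tool xy [0.0208 0.0201]
hBL [0.4877 0.2004 0.0663] 0.0002 tool xy [-0.011  -0.0966]
hBR [0.4818 0.2216 0.0714] 0.0002 tool xy [ 0.011  -0.0965]
hFR [0.5085 0.229  0.0765] 0.0003 tool xy [ 0.0109 -0.0688]
fixed-z
sNL [-0.0346  0.0371] [-0.034   0.0349] [-0.0333  0.0327]
sNR [0.0247 0.0367] [0.0243 0.0345] [0.0239 0.0323]
sFL [-0.0352  0.05  ] [-0.0346  0.0475] [-0.0339  0.0451]
sFR [0.0253 0.0498] [0.0249 0.0474] [0.0245 0.0449]
pSL [-0.0206 -0.0247] [-0.0202 -0.0258] [-0.0198 -0.0269]
pSR [ 0.0187 -0.0242] [ 0.0184 -0.0253] [ 0.0181 -0.0265]
pEL [-0.0222  0.0239] [-0.0218  0.0219] [-0.0214  0.0199]
pER [0.0218 0.0236] [0.0214 0.0217] [0.021  0.0197]
hBL [-0.0112 -0.0968] [-0.011  -0.0966] [-0.0107 -0.0964]
hBR [ 0.0115 -0.097 ] [ 0.0113 -0.0968] [ 0.0111 -0.0966]
hFR [ 0.0117 -0.0677] [ 0.0115 -0.068 ] [ 0.0114 -0.0683]
bladeL [-0.0207  0.0319] [-0.0203  0.0298] [-0.0199  0.0277]
bladeR [0.0202 0.0317] [0.0198 0.0296] [0.0195 0.0275]
```

```bash
python3 to.py 0.5775 0.237 0.039
```

```text
offset [ 0.0011 -0.0017  0.1026] yaw 105.64 [0.5776 0.237  0.1417] z [ 0.0181 -0.006  -0.9998] F [-0.22 -0.45  0.58] 0.08531739765903588 17.75
```

```bash
python3 -m crank '[{"grip":1,"offset":[0,0,0.02],"yaw":0},{"grip":1,"offset":[0,-0.001,0.045],"yaw":0},{"grip":1,"offset":[0.001,-0.001,0.07],"yaw":0},{"grip":1,"offset":[0.001,-0.0015,0.09],"yaw":0},{"grip":1,"offset":[0.001,-0.0015,0.102],"yaw":0},{"grip":1,"offset":[0.001,-0.0015,0.102],"yaw":0},{"grip":0.8,"offset":[0.001,-0.0015,0.102],"yaw":0},{"grip":0.7,"offset":[0.001,-0.0015,0.102],"yaw":0},{"grip":0.6,"offset":[0.001,-0.0015,0.102],"yaw":0},{"grip":0.6,"offset":[0.001,-0.0015,0.102],"yaw":0}]' 20
python3 look.py w12
```

```text
clock: 18.75
tool_pos: [0.578, 0.2371, 0.0403]
eef_rot: [[-0.27, 0.963, 0.019], [0.963, 0.27, -0.006], [-0.011, 0.017, -1.0]]
force: [-0.0, 0.2, -0.8]
gripper_width: 0.0515
[0.578  0.2371 0.0403] [[-0.2695, 0.9628, 0.0191], [0.9629, 0.2697, -0.0057], [-0.0106, 0.0168, -0.9998]] [-0.02839615  0.23079549 -0.7584788 ] 0.051489354936441384
```

View pics/w12.png

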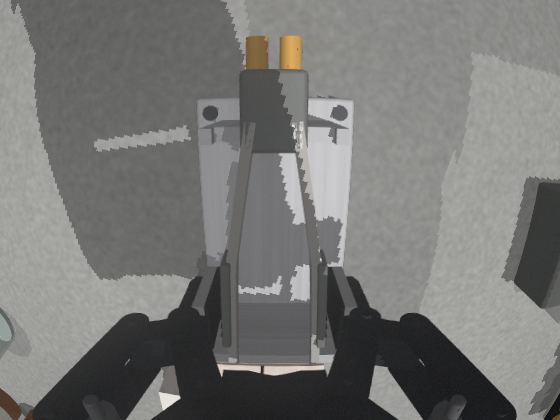

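```bash
python3 -m crank '[{"grip":0.55,"offset":[0,0,0],"yaw":0},{"grip":0.52,"offset":[0,0,0],"yaw":0},{"grip":0.5,"offset":[0,0,0],"yaw":0},{"grip":0.48,"offset":[0,0,0],"yaw":0},{"grip":0.46,"offset":[0,0,0],"yaw":0},{"grip":0.44,"offset":[0,0,0],"yaw":0},{"grip":0.43,"offset":[0,0,0],"yaw":0},{"grip":0.43,"offset":[0,0,0],"yaw":0},{"grip":0.43,"offset":[0,0,0],"yaw":0},{"grip":0.43,"offset":[0,0,0],"yaw":0}]' 20
python3 look.py w13;python3 - <<'E'
import cv2
im=cv2.imread('pics/w13.png')
cv2.imwrite('pics/w13a.png',cv2.resize(im[230:380,180:370],None,fx=4,fy=4,interpolation=2))
E
```

```text
clock: 19.8
tool_pos: [0.5786, 0.2376, 0.0411]
eef_rot: [[-0.27, 0.963, 0.021], [0.963, 0.27, -0.005], [-0.01, 0.018, -1.0]]
force: [-0.8, 2.4, 8.8]
gripper_width: 0.0369
[0.5786 0.2376 0.0411] [[-0.2697, 0.9627, 0.0206], [0.9629, 0.2698, -0.0049], [-0.0102, 0.0185, -0.9998]] [-0.77338053  2.41786695  8.83211312] 0.03686906481893105
```

View pics/w13a.png

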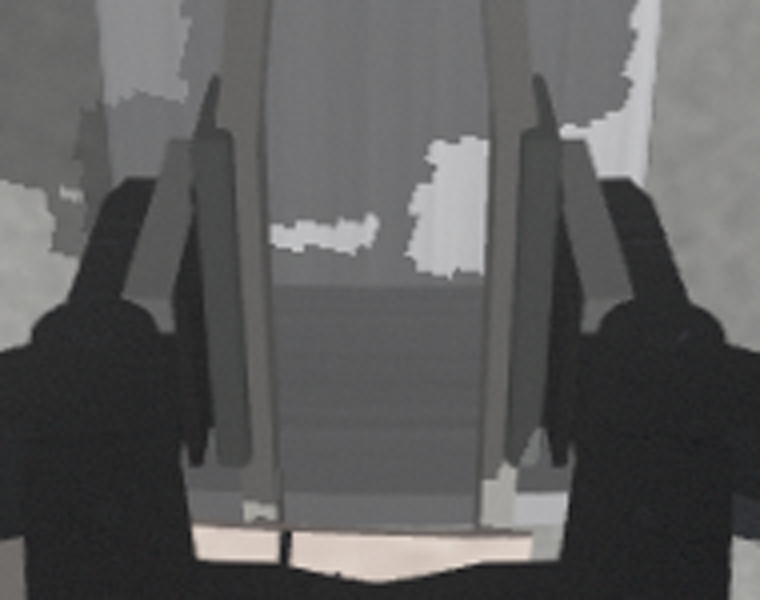

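```bash
python3 -m crank '[{"grip":0.425,"offset":[0,0,-0.01],"yaw":0},{"grip":0.425,"offset":[0,0,-0.02],"yaw":0},{"grip":0.425,"offset":[0,0.0005,-0.03],"yaw":0},{"grip":0.425,"offset":[-0.0005,0.001,-0.045],"yaw":0},{"grip":0.425,"offset":[-0.0006,0.001,-0.06],"yaw":0},{"grip":0.425,"offset":[-0.0008,0.0015,-0.08],"yaw":0},{"grip":0.425,"offset":[-0.001,0.002,-0.1],"yaw":0},{"grip":0.425,"offset":[-0.001,0.002,-0.11],"yaw":0},{"grip":0.425,"offset":[-0.001,0.002,-0.11],"yaw":0},{"grip":0.425,"offset":[-0.001,0.002,-0.11],"yaw":0}]' 20
python3 look.py w14;python3 - <<'E'
from h import *
im=cv2.imread('pics/w14.png')
cv2.imwrite('pics/w14a.png',cv2.resize(im[230:380,180:370],None,fx=4,fy=4,interpolation=2))
im=robot.read_camera('top');cv2.imwrite('pics/top3.png',im);cv2.imwrite('pics/top3a.png',cv2.resize(im[120:260,130:250],None,fx=4.5,fy=4.2))
im=robot.read_camera('scene');cv2.imwrite('pics/scene3.png',im)
E
```

```text
clock: 20.85
tool_pos: [0.5782, 0.2376, 0.1507]
eef_rot: [[-0.27, 0.963, 0.02], [0.963, 0.27, -0.005], [-0.01, 0.018, -1.0]]
force: [-0.0, 0.3, -1.1]
gripper_width: 0.0364
[0.5782 0.2376 0.1507] [[-0.2697, 0.9627, 0.02], [0.9629, 0.2698, -0.0051], [-0.0103, 0.0179, -0.9998]] [-0.03484129  0.28152074 -1.06047746] 0.036379937326732725
```

View pics/w14.png

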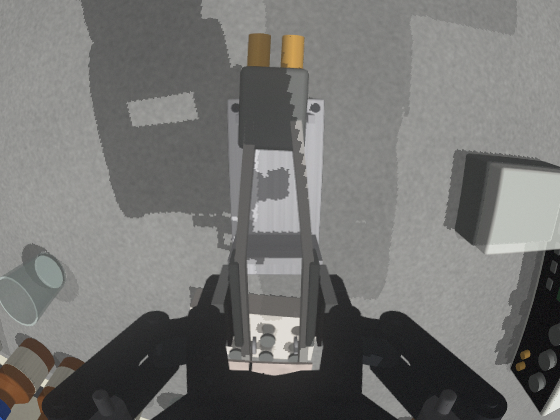

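View pics/w14a.png

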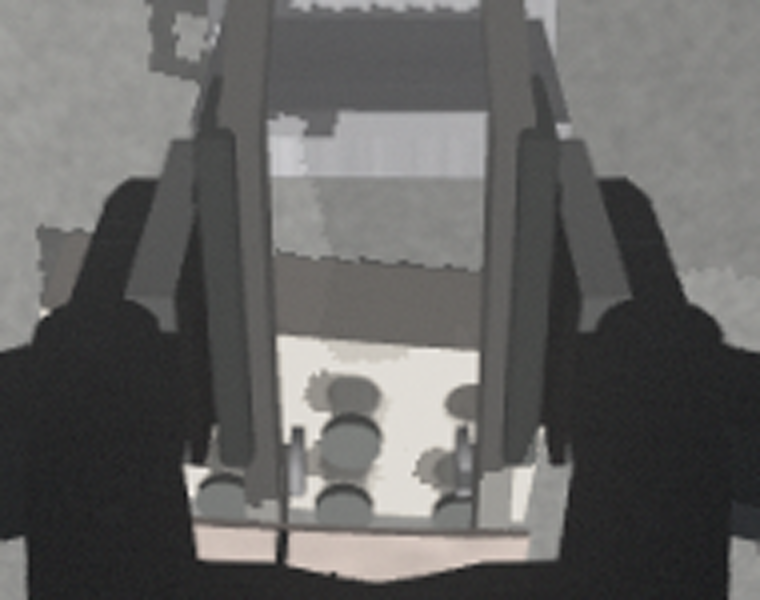

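View pics/scene3.png

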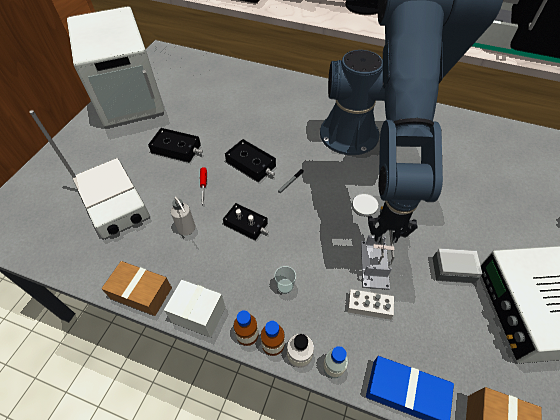

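```bash
python3 - <<'E'
from h import *
import json
m=json.load(open('w14.json'));t=np.array(m['tcp']);R=np.array(m['R'])
f=lambda x,y:(180+x/4-.4,230+y/4-.4)
for z in (.1226,.1276,.1326):
  a=onz(m,*f(304,462),z,True);b=onz(m,*f(457,462),z,True)
  print(z,(R.T@(a-t)).round(4),(R.T@(b-t)).round(4),np.linalg.norm(a-b).round(4))
E
python3 - <<'E'
import cv2
im=cv2.imread('pics/w14.png')
cv2.imwrite('pics/w14b.png',cv2.resize(im[325:375,220:330],None,fx=7,fy=7,interpolation=2))
E
```

```text
0.1226 [-0.0129  0.0721  0.0296] [0.0136 0.0718 0.0293] 0.0266
0.1276 [-0.0126  0.0675  0.0245] [0.0132 0.0672 0.0242] 0.0258
0.1326 [-0.0122  0.0629  0.0194] [0.0128 0.0627 0.0191] 0.025
```

View pics/w14b.png

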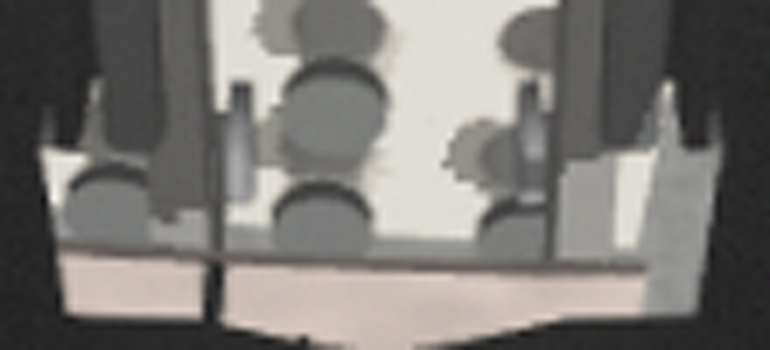

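View pics/top3a.png

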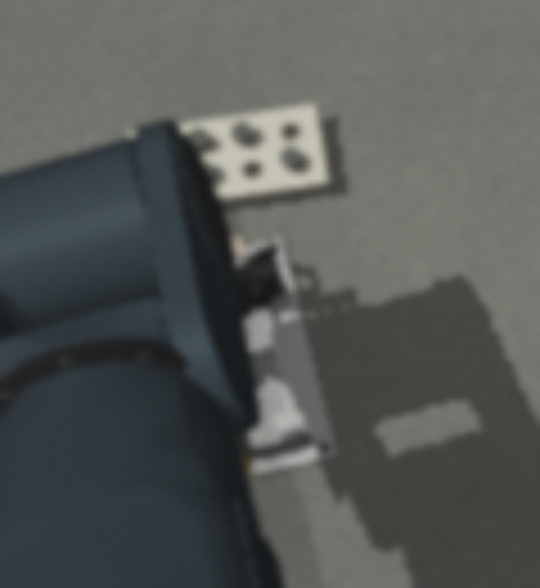

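```bash
python3 -m crank '[{"grip":0.425,"offset":[-0.01,-0.005,-0.005],"yaw":2},{"grip":0.425,"offset":[-0.03,-0.015,-0.005],"yaw":4},{"grip":0.425,"offset":[-0.06,-0.03,-0.005],"yaw":7},{"grip":0.425,"offset":[-0.09,-0.04,-0.005],"yaw":10},{"grip":0.425,"offset":[-0.125,-0.055,-0.005],"yaw":13},{"grip":0.425,"offset":[-0.16,-0.07,-0.005],"yaw":16},{"grip":0.425,"offset":[-0.195,-0.085,-0.005],"yaw":19},{"grip":0.425,"offset":[-0.23,-0.1,-0.005],"yaw":22},{"grip":0.425,"offset":[-0.25,-0.11,-0.005],"yaw":24},{"grip":0.425,"offset":[-0.26,-0.115,-0.005],"yaw":25}]' 20
python3 to.py 0.5147 -0.1874 0.155
```

```text
clock: 22.0
tool_pos: [0.5366, -0.046, 0.1559]
eef_rot: [[0.167, 0.986, 0.018], [0.986, -0.167, -0.006], [-0.002, 0.019, -1.0]]
force: [1.4, 0.6, -1.3]
gripper_width: 0.0364
offset [-0.1431  0.002   0.0013] yaw 80.39 [ 0.5366 -0.046   0.1559] z [ 0.0185 -0.0056 -0.9998] F [ 1.35  0.61 -1.34] 0.03637046277909799 22.0
```

```bash
python3 -m crank '[{"grip":0.425,"offset":[-0.02,0,0],"yaw":0},{"grip":0.425,"offset":[-0.05,0,0],"yaw":0},{"grip":0.425,"offset":[-0.08,0,0],"yaw":0},{"grip":0.425,"offset":[-0.11,0.001,0],"yaw":0},{"grip":0.425,"offset":[-0.13,0.002,0],"yaw":0},{"grip":0.425,"offset":[-0.141,0.002,0],"yaw":0},{"grip":0.425,"offset":[-0.143,0.002,0],"yaw":0},{"grip":0.425,"offset":[-0.143,0.002,0],"yaw":0},{"grip":0.425,"offset":[-0.143,0.002,0],"yaw":0},{"grip":0.425,"offset":[-0.143,0.002,0],"yaw":0}]' 20
python3 look.py w15;python3 - <<'E'
from h import *
im=cv2.imread('pics/w15.png')
cv2.imwrite('pics/w15a.png',cv2.resize(im[230:380,180:370],None,fx=4,fy=4,interpolation=2))
im=robot.read_camera('scene');cv2.imwrite('pics/scene4.png',im);cv2.imwrite('pics/scene4a.png',cv2.resize(im[140:250,190:330],None,fx=5,fy=5))
E
```

```text
clock: 23.0
tool_pos: [0.5148, -0.1864, 0.1563]
eef_rot: [[0.166, 0.986, 0.018], [0.986, -0.166, -0.005], [-0.002, 0.019, -1.0]]
force: [-0.4, 0.6, 0.4]
gripper_width: 0.0366
[ 0.5148 -0.1864  0.1563] [[0.166, 0.986, 0.0184], [0.9861, -0.1659, -0.0054], [-0.0023, 0.019, -0.9998]] [-0.36360023  0.63820976  0.36821   ] 0.03661035697862788
```

View pics/w15.png

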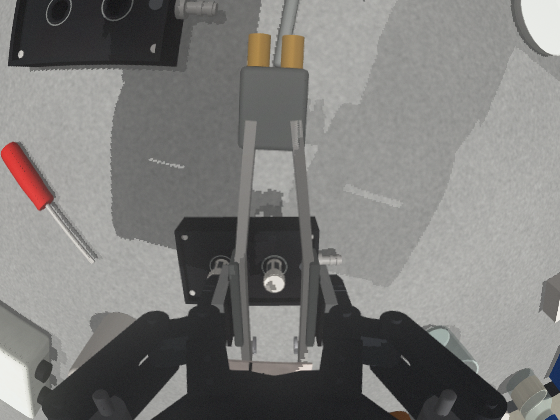

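View pics/w15a.png

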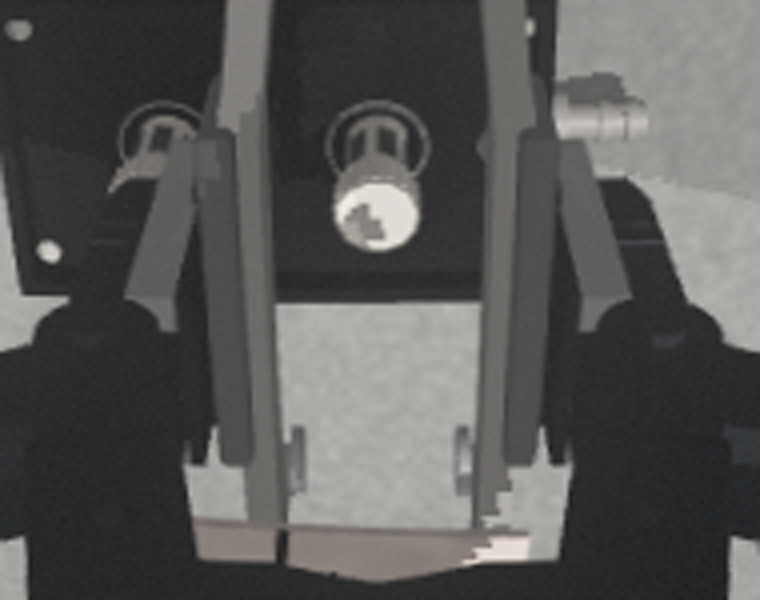

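View pics/scene4a.png

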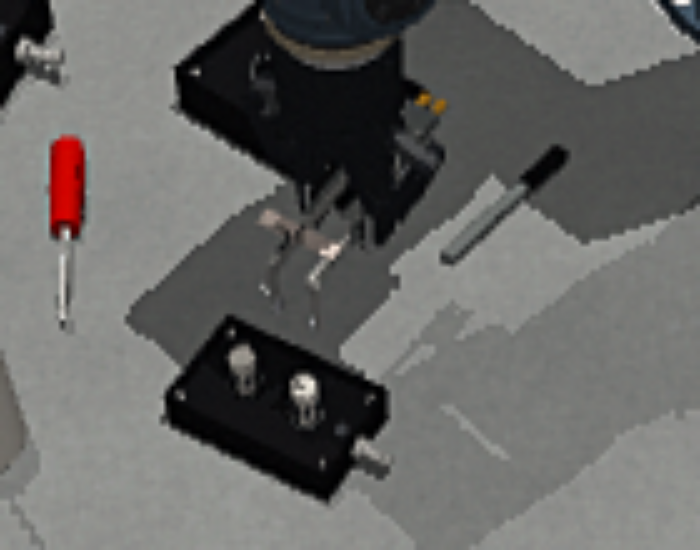

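```bash
python3 - <<'E'
import cv2
im=cv2.imread('pics/scene4.png')
cv2.imwrite('pics/scene4b.png',cv2.resize(im[170:225,225:275],None,fx=12,fy=10.9,interpolation=cv2.INTER_NEAREST))
E
python3 - <<'E'
from h import *
import json
W=json.load(open('w15.json'));S=robot.camera_model('scene');t=np.array(W['tcp']);R=np.array(W['R'])
f=lambda x,y:(180+x/4-.4,230+y/4-.4)
for n,p,q in [('right',f(298,461),(190+266/5,140+289/5)),('left',f(463,461),(190+313/5,140+322/5))]:
    o1,d1=ray(W,*p,True);o2,d2=ray(S,*q)
    s=np.linalg.lstsq(np.c_[d1,-d2],o2-o1,rcond=None)[0];x=o1+s[0]*d1;y=o2+s[1]*d2
    print(n,((x+y)/2).round(4),np.linalg.norm(x-y).round(4),(R.T@((x+y)/2-t)).round(4))
E
```

```text
right [ 0.5715 -0.2138  0.1439] 0.0105 [-0.0175  0.0602  0.0135]
left [ 0.5801 -0.1833  0.1372] 0.0 [0.014  0.0635 0.0203]
```

View pics/scene4b.png

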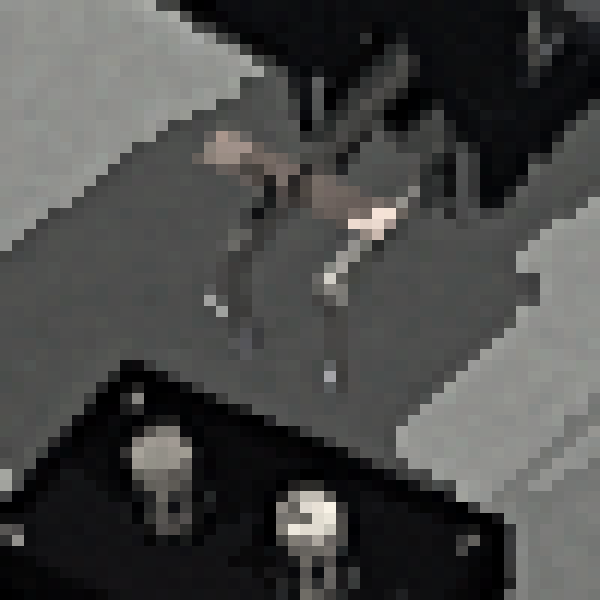

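```bash
python3 - <<'E'
from h import *
import json
W=json.load(open('w15.json'));S=robot.camera_model('scene');t=np.array(W['tcp']);R=np.array(W['R'])
f=lambda x,y:(180+x/4-.4,230+y/4-.4)
for n,p,q in [('right',f(298,461),(245.2,200.5)),('left',f(463,461),(252.1,204.1))]:
    o1,d1=ray(W,*p,True);o2,d2=ray(S,*q)
    s=np.linalg.lstsq(np.c_[d1,-d2],o2-o1,rcond=None)[0];x=o1+s[0]*d1;y=o2+s[1]*d2
    print(n,((x+y)/2).round(4),np.linalg.norm(x-y).round(4),(R.T@((x+y)/2-t)).round(4))
# calibrate scene with known capsule cap top
for n,q in [('drain cap',(225+311/12-.5,170+512/10.9-.5))]:
    print(onz(S,*q,.06))
for z in (.132,.1355,.139):
  a=onz(W,*f(305,461),z,True);b=onz(W,*f(456,461),z,True);c=(a+b)/2
  print(z,c.round(4),np.linalg.norm(a-b).round(4),'to bore in tool',(R[:2,:2].T@(np.array([.5784,-.1975])-c[:2])).round(4))
E
python3 cap.py w15 255 295 265 300 0.06
```

```text
right [ 0.5749 -0.2104  0.1383] 0.0014 [-0.0136  0.0629  0.0192]
left [ 0.58   -0.1841  0.1377] 0.0018 [0.0132 0.0635 0.0197]
[ 0.57722457 -0.1977407   0.06      ]
0.132 [ 0.5826 -0.1974  0.132 ] 0.0256 to bore in tool [-0.0008 -0.0042]
0.1355 [ 0.5794 -0.1969  0.1355] 0.0251 to bore in tool [-0.0008 -0.0009]
0.139 [ 0.5762 -0.1964  0.139 ] 0.0245 to bore in tool [-0.0008  0.0024]
px 273.5 283.5 9.823541641235352 151.5
world [ 0.5776 -0.1976  0.06  ] tool frame [-0.0004  0.062   0.0975]
```

```bash
python3 to.py 0.5155 -0.1872 0.09
```

```text
offset [-0.0002 -0.0005  0.0663] yaw 80.43 [ 0.5148 -0.1867  0.1563] z [ 0.0185 -0.0055 -0.9998] F [-0.02  0.64 -0.55] 0.036732508405220694 23.1
```

```bash
python3 -m crank '[{"grip":0.42,"offset":[0,0,0.01],"yaw":0},{"grip":0.42,"offset":[0,0,0.025],"yaw":0},{"grip":0.42,"offset":[0,-0.0005,0.04],"yaw":0},{"grip":0.42,"offset":[-0.0002,-0.0005,0.055],"yaw":0},{"grip":0.42,"offset":[-0.0002,-0.0005,0.064],"yaw":0},{"grip":0.42,"offset":[-0.0002,-0.0005,0.066],"yaw":0},{"grip":0.42,"offset":[-0.0002,-0.0005,0.066],"yaw":0},{"grip":0.42,"offset":[-0.0002,-0.0005,0.066],"yaw":0},{"grip":0.42,"offset":[-0.0002,-0.0005,0.066],"yaw":0},{"grip":0.42,"offset":[-0.0002,-0.0005,0.066],"yaw":0}]' 20
python3 look.py w16;python3 - <<'E'
from h import *
im=cv2.imread('pics/w16.png')
cv2.imwrite('pics/w16a.png',cv2.resize(im[230:380,180:370],None,fx=4,fy=4,interpolation=2))
im=robot.read_camera('scene');cv2.imwrite('pics/scene5.png',im);cv2.imwrite('pics/scene5a.png',cv2.resize(im[175:245,210:290],None,fx=8,fy=8,interpolation=cv2.INTER_NEAREST))
E
```

```text
clock: 24.1
tool_pos: [0.5157, -0.1873, 0.0908]
eef_rot: [[0.166, 0.986, 0.019], [0.986, -0.166, -0.006], [-0.003, 0.02, -1.0]]
force: [-0.1, 0.6, 0.1]
gripper_width: 0.0363
[ 0.5157 -0.1873  0.0908] [[0.1662, 0.9859, 0.0192], [0.9861, -0.1662, -0.0059], [-0.0026, 0.02, -0.9998]] [-0.06105311  0.61560547  0.12730638] 0.03629995639767814
```

View pics/w16a.png

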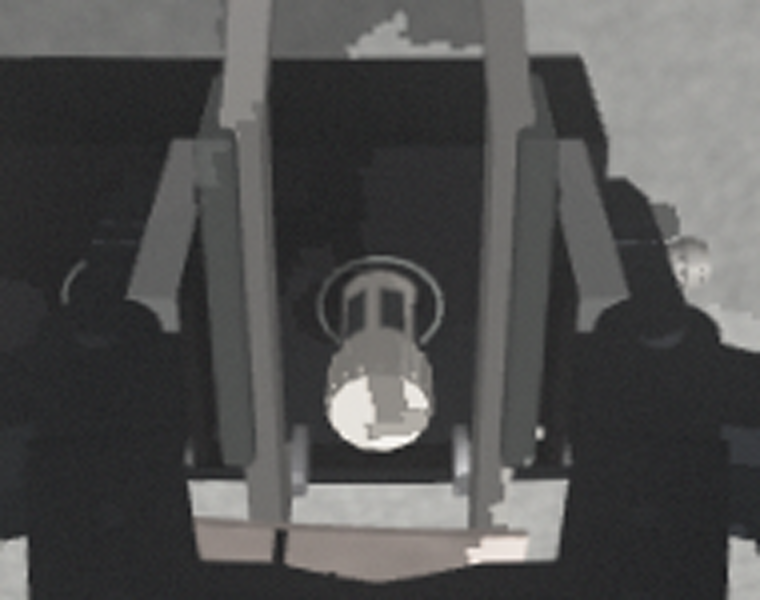

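View pics/scene5a.png

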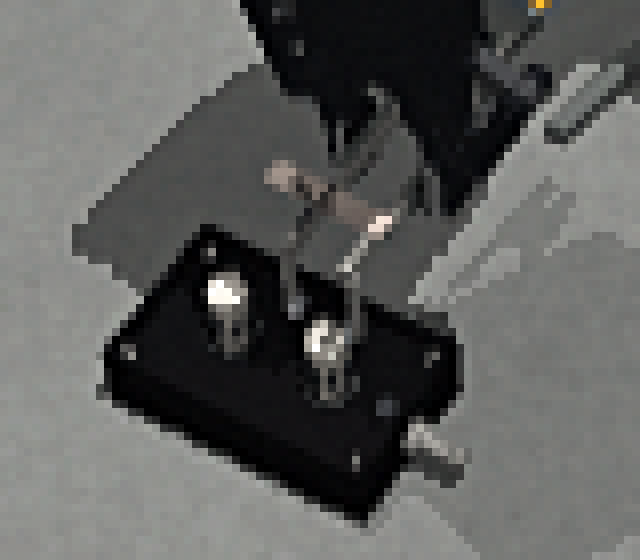

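```bash
python3 to.py 0.5155 -0.1873 0.0593
```

```text
offset [ 0.     -0.0007  0.0313] yaw 80.43 [ 0.5156 -0.1873  0.0906] z [ 0.019  -0.0058 -0.9998] F [-0.25  0.81 -0.55] 0.03630824387469095 24.2
```

```bash
python3 -m crank '[{"grip":0.42,"offset":[0,0,0.004],"yaw":0},{"grip":0.42,"offset":[0,-0.0002,0.008],"yaw":0},{"grip":0.42,"offset":[0,-0.0003,0.013],"yaw":0},{"grip":0.42,"offset":[0,-0.0004,0.018],"yaw":0},{"grip":0.42,"offset":[0,-0.0005,0.023],"yaw":0},{"grip":0.42,"offset":[0,-0.0006,0.028],"yaw":0},{"grip":0.42,"offset":[0,-0.0007,0.031],"yaw":0},{"grip":0.42,"offset":[0,-0.0007,0.031],"yaw":0},{"grip":0.42,"offset":[0,-0.0007,0.031],"yaw":0},{"grip":0.42,"offset":[0,-0.0007,0.031],"yaw":0}]' 20
python3 look.py w17;python3 - <<'E'
from h import *
im=cv2.imread('pics/w17.png')
cv2.imwrite('pics/w17a.png',cv2.resize(im[230:380,180:370],None,fx=4,fy=4,interpolation=2))
im=robot.read_camera('scene');cv2.imwrite('pics/scene6.png',im);cv2.imwrite('pics/scene6a.png',cv2.resize(im[175:245,210:290],None,fx=8,fy=8,interpolation=cv2.INTER_NEAREST))
E
```

```text
clock: 25.2
tool_pos: [0.5156, -0.1874, 0.0598]
eef_rot: [[0.166, 0.986, 0.019], [0.986, -0.166, -0.006], [-0.003, 0.02, -1.0]]
force: [-1.3, 0.1, -0.8]
gripper_width: 0.0361
[ 0.5156 -0.1874  0.0598] [[0.1662, 0.9859, 0.0193], [0.9861, -0.1662, -0.0059], [-0.0026, 0.02, -0.9998]] [-1.31474756  0.08511766 -0.75259753] 0.03611287108888418
```

View pics/w17a.png

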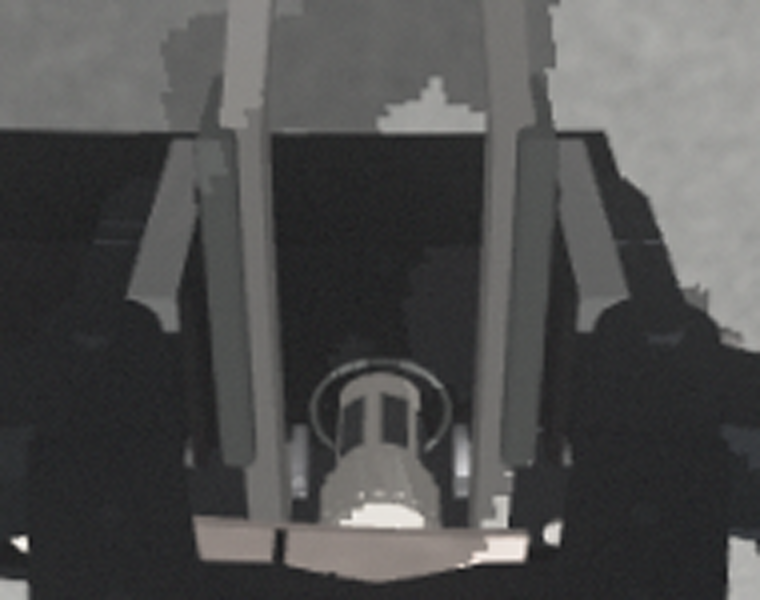

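View pics/scene6a.png

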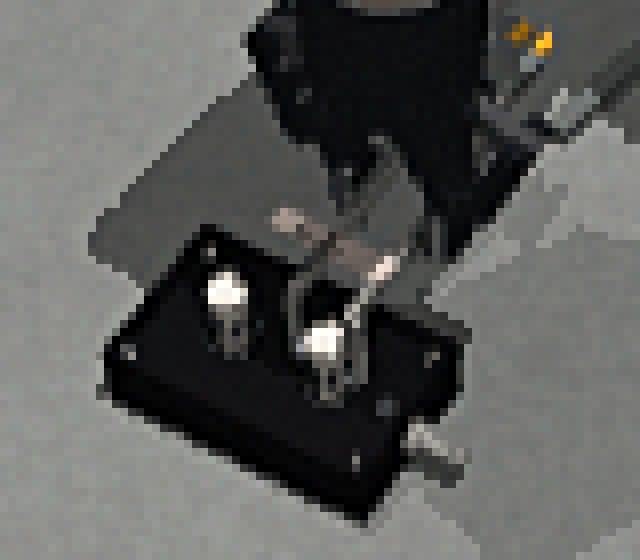

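```bash
python3 - <<'E'
from h import *
import json
W=json.load(open('w17.json'));S=robot.camera_model('scene')
f=lambda x,y:(180+x/4-.4,230+y/4-.4)
o1,d1=ray(W,*f(463,460),True)
for q in [(253.5,222.3),(254,222.5)]:
    o2,d2=ray(S,*q);s=np.linalg.lstsq(np.c_[d1,-d2],o2-o1,rcond=None)[0];x=o1+s[0]*d1;y=o2+s[1]*d2
    print(((x+y)/2).round(4),np.linalg.norm(x-y).round(4))
for z in (.037,.040,.043):
  a=onz(W,*f(307,461),z,True);b=onz(W,*f(454,461),z,True);c=(a+b)/2
  print(z,c.round(4),np.linalg.norm(a-b).round(4),np.linalg.norm(a[:2]-[.5784,-.1975]),np.linalg.norm(b[:2]-[.5784,-.1975]))
cv2.imwrite('pics/w17b.png',cv2.resize(cv2.imread('pics/w17.png')[320:375,220:330],None,fx=7,fy=7,interpolation=2))
E
```

```text
[ 0.5826 -0.1849  0.039 ] 0.0013
[ 0.5826 -0.1841  0.0387] 0.0005
0.037 [ 0.5821 -0.1981  0.037 ] 0.0247 0.012943545894561126 0.012918205482468664
0.04 [ 0.5794 -0.1977  0.04  ] 0.0243 0.0121875130419413 0.012159499708837106
0.043 [ 0.5766 -0.1972  0.043 ] 0.0238 0.0120605014856122 0.01203114314798706
```

View pics/w17b.png

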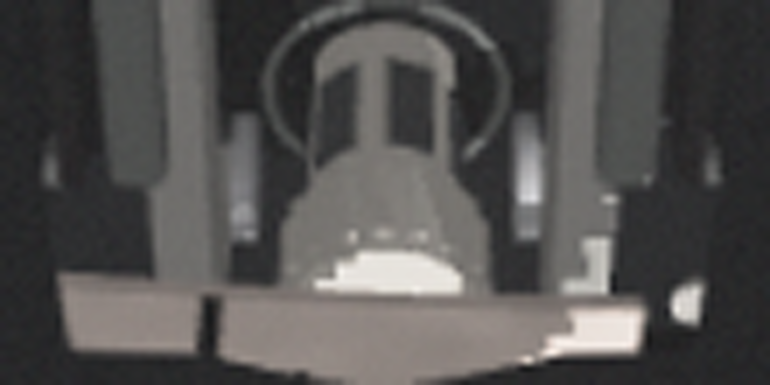

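```bash
python3 -m crank '[{"grip":0.42,"offset":[0,0,0],"yaw":0},{"grip":0.42,"offset":[0,0,0],"yaw":0},{"grip":0.42,"offset":[0,0,0],"yaw":0},{"grip":0.42,"offset":[0,0,0],"yaw":0},{"grip":0.42,"offset":[0,0,0],"yaw":0},{"grip":0.42,"offset":[0,0,0],"yaw":0},{"grip":0.42,"offset":[0,0,0],"yaw":0},{"grip":0.42,"offset":[0,0,0],"yaw":0},{"grip":0.42,"offset":[0,0,0],"yaw":0},{"grip":0.42,"offset":[0,0,0],"yaw":0}]' 20
python3 look.py w18;python3 - <<'E'
from h import *
cv2.imwrite('pics/w18a.png',cv2.resize(cv2.imread('pics/w18.png')[230:380,180:370],None,fx=4,fy=4,interpolation=2))
cv2.imwrite('pics/top5.png',robot.read_camera('top'))
E
```

```text
clock: 26.3
tool_pos: [0.5156, -0.1873, 0.0598]
eef_rot: [[0.166, 0.986, 0.019], [0.986, -0.166, -0.006], [-0.003, 0.02, -1.0]]
force: [0.6, -1.1, -0.9]
gripper_width: 0.0358
[ 0.5156 -0.1873  0.0598] [[0.1662, 0.9859, 0.0193], [0.9861, -0.1662, -0.0059], [-0.0026, 0.02, -0.9998]] [ 0.57608646 -1.09258796 -0.94813338] 0.035756583919208
```

View pics/w18a.png

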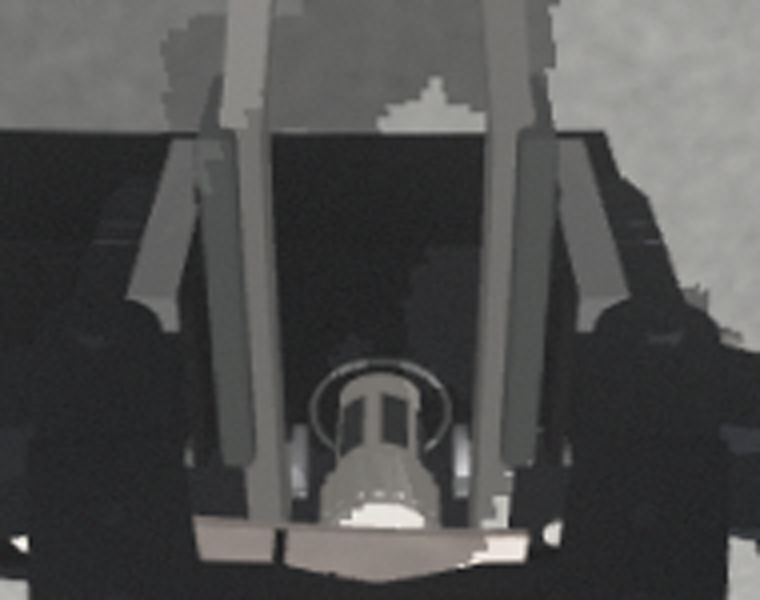

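View pics/top5.png

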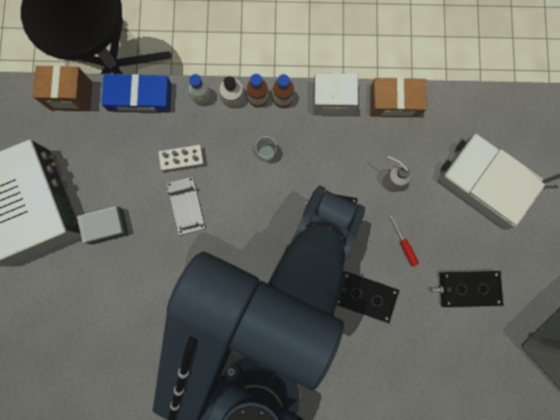

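```bash
python3 -c "
from station import robot
print(robot.sign_off())"
```

```text
the job is handed in; nothing more can be done
None
```

The job is handed in at 26.3 s. Both capsules stand in their bores, and the tweezers are held squeezed around the capsule at the drain-spout end. No verdict was reported.

**Capsules:** Each foot entered its bore with no resistance and was lowered to the bottom, then let go. Later wrist and overhead views show both upright. The plain-bore cap measured within 0.5 mm of its bore axis and the drain-bore cap within 1 mm. I did not measure seating depth directly. It rests on the tool height at release and on the cap positions agreeing with a cap top at 60 mm.

**Tweezers:** They were lifted straight off the stand and lowered over the drain-end capsule.

| Check | Last reading | Allowed |
|---|---|---|
| Disc gap, from the wrist picture | about 24 mm | 21 to 27 mm |
| Disc height above the bench | about 39–40 mm | 34 to 46 mm |
| Each disc to the bore axis | about 12 mm | under 17 mm |

- **Contact:** The pictures show clear space between the discs and the capsule on both sides. The wrist force stayed at noise level, about 1.5 N or less.
- **Pointer:** The gripper body hides most of the scale, so I could only partly see the pointer at the long mark. The gap comes from the discs and from the finger opening: 35.8 mm at the last reading, against 36 mm at the mark.
- **Finger opening:** It crept closed by about 0.3 mm over the last second before hand-in.
- **Disagreement between views:** Estimates of how far the discs hang below the fingertips differed by 2–3 mm, which is within the height tolerance.
- **Tilt:** The tool leans about 1°.

The last overhead view shows no listed bystander moved, except the marker and Petri dish, which the arm hides there. It never went near them.

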